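# Leave the camp stove safe on the storage bench

## Task

The camp stove stays on this bench beside the aisle, so make it safe: shut the gas valve fully, and swing each pan's handle inward on its burner until the whole handle lies over the stove's wire grate, sticking out past no edge of it and clear of the other pans and their handles. To keep the dust out, every pan whose lid is on the bench should have its own lid squarely seated; leave the pans standing on their burners and don't knock the mug, the lantern or the gas cartridge.

Things in the scene. Friction and masses are not known exactly. Their poses are not given: they have to be found in the camera images.
- stove: fixed three-burner camp stove: grey steel tray 300 mm deep (its x, away from the robot) by 560 mm wide (its y), 70 mm high, with a flat wire grate 280 x 540 mm centred on it whose upper side, where the pans stand, is 85 mm above the bench. Origin: centre of the stove at bench height; slightly yawed
- gas_valve (a joint): quarter-turn gas valve at the stove's left end; its yellow lever turns in a level plane. Radians: 0 = shut, lever square across the pipe, pointing away from the stove (stove +y); 1.57 = open, lever along the pipe, pointing to the robot (stove -x). Pivot at stove x 20 mm, y 325 mm. Stops at both ends; about 2 N at the tip turns it; it stays where left
- valve_tip (a point): free end of the yellow valve lever, 80 mm from its pivot, at mid height, 116 mm above the bench. The lever's sleeve is 14 mm wide, 16 mm high and runs from 12 to 80 mm from the pivot; under the pivot the brass valve body reaches up to 99 mm above the bench
- burner_left (a point): centre of the left burner at grate height (stove y +180 mm)
- burner_mid (a point): centre of the middle burner at grate height (stove y 0)
- burner_right (a point): centre of the right burner at grate height (stove y -180 mm)
- red_pan: red saucepan, enamelled steel with a black handle, outside diameter 130 mm, wall 4 mm, rim 70 mm above its base, empty and open; stands on one of the burners. Origin: centre of its underside; its +x points along the handle, a straight bar 18 mm wide, 14 mm high, centred 44 mm above the base, from the wall to 180 mm from the pan's axis. Loose: turns and slides on the grate
- red_tip (a point): outer end of the red pan's handle, 180 mm from the pan's axis, 44 mm above its base
- red_lid: red lid, fits the red pan only: disc 136 mm wide; below its flange a skirt 112 mm wide, 7 mm deep drops inside the pan with 3 to 5 mm play. Origin: centre of the skirt's underside, 0 on the bench, 63 mm above the pan's base when seated. Flange top at 11 mm, dome up to 20, black knob on the axis 30 mm wide from 32 to 50 mm up, on a 20 mm neck. May be absent
- blue_pan: blue milk pan, enamelled steel with a black handle, outside diameter 110 mm, wall 4 mm, rim 76 mm above its base, empty and open; stands on one of the burners. Origin: centre of its underside; its +x points along the handle, a straight bar 18 mm wide, 14 mm high, centred 44 mm above the base, from the wall to 175 mm from the pan's axis. Loose: turns and slides on the grate
- blue_tip (a point): outer end of the blue pan's handle, 175 mm from the pan's axis, 44 mm above its base
- blue_lid: blue lid, fits the blue pan only: disc 116 mm wide; below its flange a skirt 92 mm wide, 7 mm deep drops inside the pan with 3 to 5 mm play. Origin: centre of the skirt's underside, 0 on the bench, 69 mm above the pan's base when seated. Flange top at 11 mm, dome up to 20, black knob on the axis 30 mm wide from 32 to 50 mm up, on a 20 mm neck. May be absent
- green_pan: green skillet, enamelled steel with a black handle, outside diameter 150 mm, wall 4 mm, rim 55 mm above its base, empty and open; stands on one of the burners. Origin: centre of its underside; its +x points along the handle, a straight bar 18 mm wide, 14 mm high, centred 44 mm above the base, from the wall to 185 mm from the pan's axis. Loose: turns and slides on the grate
- green_tip (a point): outer end of the green pan's handle, 185 mm from the pan's axis, 44 mm above its base
- green_lid: green lid, fits the green pan only: disc 156 mm wide; below its flange a skirt 132 mm wide, 7 mm deep drops inside the pan with 3 to 5 mm play. Origin: centre of the skirt's underside, 0 on the bench, 48 mm above the pan's base when seated. Flange top at 11 mm, dome up to 20, black knob on the axis 30 mm wide from 32 to 50 mm up, on a 20 mm neck. May be absent
- mug: white mug, 84 mm wide, 85 mm high, on the bench; leave alone
- lantern: orange camping lantern, 96 mm wide, 180 mm high, on the bench; leave alone
- fuel_can: blue gas cartridge, 104 mm wide, 103 mm high, on the bench; leave alone
Mind the look-alikes: they are no part of the job. What is shaped like the red_lid but orange, turquoise or yellow is not meant.

How it is judged:
At the end, for the whole second after the job is handed in: Valve under 0.12 rad. Each pan upright, within 25 mm of a burner, handle end over the grate (5 mm over allowed), 12 mm clear of other pans, none touching. Each lid present on its own pan: within 10 mm of its axis, 0.06 rad of level, 4 mm of seated height. All at rest (value of joint gas_valve below 0.12 rad and x of red_tip in the frame of stove between -0.145 and 0.145 m and y of red_tip in the frame of stove between -0.275 and 0.275 m and horizontal distance between each of red_tip, green_tip and blue_pan above 0.067 m and horizontal distance between each of red_tip, blue_tip and green_pan above 0.087 m and (horizontal distance between red_pan and burner_left below 0.025 m or horizontal distance between red_pan and burner_mid below 0.025 m or horizontal distance between red_pan and burner_right below 0.025 m) and angle between each of red_pan, red_lid, blue_pan, blue_lid, green_pan, green_lid's own z axis and vertical below 0.06 rad and linear speed of each of red_pan, red_lid, blue_pan, blue_lid, green_pan, green_lid below 0.02 m/s and z of red_pan in the frame of stove between 0.078 and 0.092 m and horizontal distance between red_lid and red_pan below 0.01 m and z of red_lid in the frame of red_pan between 0.059 and 0.067 m and x of blue_tip in the frame of stove between -0.145 and 0.145 m and y of blue_tip in the frame of stove between -0.275 and 0.275 m and horizontal distance between each of blue_tip, green_tip and red_pan above 0.077 m and (horizontal distance between blue_pan and burner_left below 0.025 m or horizontal distance between blue_pan and burner_mid below 0.025 m or horizontal distance between blue_pan and burner_right below 0.025 m) and z of blue_pan in the frame of stove between 0.078 and 0.092 m and horizontal distance between blue_lid and blue_pan below 0.01 m and z of blue_lid in the frame of blue_pan between 0.065 and 0.073 m and x of green_tip in the frame of stove between -0.145 and 0.145 m and y of green_tip in the frame of stove between -0.275 and 0.275 m and (horizontal distance between green_pan and burner_left below 0.025 m or horizontal distance between green_pan and burner_mid below 0.025 m or horizontal distance between green_pan and burner_right below 0.025 m) and z of green_pan in the frame of stove between 0.078 and 0.092 m and horizontal distance between green_lid and green_pan below 0.01 m and z of green_lid in the frame of green_pan between 0.044 and 0.052 m and contact force between red_pan and blue_pan below 0.3 N and contact force between each of red_pan, blue_pan and green_pan below 0.3 N).
It fails at once if the mug is knocked more than 30 mm from its place (distance of mug from where it was at the start of the episode above 0.03 m).
It fails at once if the lantern is knocked more than 30 mm from its place (distance of lantern from where it was at the start of the episode above 0.03 m).
It fails at once if the gas cartridge is knocked more than 30 mm from its place (distance of fuel_can from where it was at the start of the episode above 0.03 m).
Of red_lid, blue_lid, green_lid only 2 to 3 are there at a start; the rules pass over those that are not, and their reading is None.
At some moment in a run one of red_lid, blue_lid, green_lid may be knocked a few centimetres aside while the robot is not near it.
Once in a run the grip may slacken for a moment while it holds something.
It also fails if it takes over 210 s, if anything falls off the work surface, if the arm or the gripper's body presses on something with over 40 N, if the wrist force passes 120 N, or if a joint passes its speed limit or range.

## Robot

A 6-joint arm with a two-finger parallel gripper is mounted at the origin on the work surface. World frame = base frame: x ahead of the robot, y to its left, z up, the work surface at z = 0. Lengths are in m, angles in rad, forces in N, time in s.
With the tool pointing down it reaches from about 0.35 to 0.975 m from the base axis. Payload 4.9 kg.
Tool frame: the origin (TCP) lies midway between the tips of the shut fingers; the grasp point (between the pads) lies 19 mm behind it; z points along the fingers, y is the line along which they close (so a half turn about z gives the same grasp; the last joint's range is limited). The gripper opens to 85 mm and grips with 20 to 120 N. Pads are 22 mm wide; open, the fingers measure 114 mm over their backs; the gripper's body (76 mm by 85 mm) begins 54 mm behind the grasp point. The pads swing forward as they close: fully open they stand 13 mm farther back than shut.
Start: joints at [-1.272, 0.053, 1.613, -0, 1.476, -0.119], TCP at [0.254, -0.571, 0.202] pointing down, gripper open.
Joint ranges: [-3.01, 3.01], [-1.01, 2.22], [0.06, 2.58], [-1.02, 4.17], [0.09, 2.62], [-3.14, 3.14]. Speed limits (rad/s): [2.57, 2.57, 3.14, 3.14, 3.14, 3.14].

## Interface

Orientations are given as a unit quaternion [w, x, y, z].
In Python, from plant import state, grab_frame, job_done, cut_out, place_of gives the robot as it stands.
- The arm moves only by the tool jog_arm, never from a script. Its argument "motion" is text: rows parted by semicolons, each of 7 numbers parted by spaces: the opening in per cent of the stroke, from 0 (shut) to 100 (fully open), then the shift along the tool's x, y, z as a fraction of full scale, then the turn, a rotation vector about the tool's x, y, z as a fraction of full scale. A call has exactly 5 rows; each row is the pose to reach, as a shift and turn from the pose commanded when the call began, along the tool's axes at that moment; what a row does not reach only later rows make up. Full scale, the value 1, is 50 cm for a shift and 1.5 rad for a turn. A row lasts 1/8 s, in which the tool goes at most 62.5 mm and 10.7 degrees, less where a joint would pass 70% of its speed; a pose out of reach is approached as far as the arm can. A call with a number of a shift or a turn outside -1 to 1 is refused whole. A call with a gripper value outside its range is refused whole. The fingers move at their own pace and stop on an object; the grip force is fixed at half the most. Time passes only in rows, so rows that repeat a pose let the fingers close, or fill a call up. It gives the time, the measured TCP pose, the force, the opening and the grip force at its end, in the units of the state.
- state(): the state, without advancing time (a new reading comes with each control period).
- grab_frame(name): name is "side" or "top" or "wrist"; returns a dict with "color" (400x640x3 uint8, red, green, blue), "range_z" (400x640 float32, m along the optical axis (not along the pixel's ray), 0 where there is no reading), "intrinsics" (3x3 intrinsics, pixels), "world_from_camera" (4x4, takes a point from camera to world coordinates). Camera axes: x right, y up, looking along -z (the intrinsics and any distortion apply to the point x, -y, -z); pixel columns grow to the right and rows downward; lengths in m; the calibration is good to about 2 mm. A picture is of the moment at which its call begins.
- job_done(): hands the job in; it is judged then, once.
Trained networks look in the newest picture that a camera, given by its name, has taken for a name from the list of things; names that differ only in an ending like _2 or _b are one class to them, and where a whole thing is asked for, a point or a joint stands for the part that bears it (a point fixed in the world has none). Each returns a list of dicts, best first, with "p" (0 to 1); they miss things now and then, are a little off and sometimes report something else, mostly with a low value. They report only what shows in the picture. A call takes as long as a camera call. They do not tell look-alikes from the thing itself.
- cut_out(camera, thing): "pixels" (400x640 bool, what is visible of it).
- place_of(camera, thing): "at" ([x, y, z] in m, in world coordinates, good to about 4 mm: a listed point, or the origin of a listed thing).
The state is a dict: "time": time; "joint_pos": joint angles; "joint_vel": joint speeds; "joint_efforts": joint torques, N m; "tool_pos": TCP position; "tool_rot": TCP orientation; "contact_force": force on the tool from outside, world axes, zero at the start; "ft_torque": the same for the moment, N m; "gripper_width": opening from 0.0 (shut) to 1.0 (fully open); "grasp_force": force on a finger pad.
Only numpy, scipy, OpenCV 4.12 (cv2) and the standard library are available. Lean on these libraries where they do the work, as an engineer would, in place of code of your own. Each camera call takes 0.05 s, during which the arm holds its last target. There are 200 camera calls.

## Working session

There is one attempt and no reset: what is moved stays moved. The work goes in short steps, Python scripts to look and compute and a tool call to move; the robot and the scene stay as the last step left them, time stands still between calls to the robot, and variables do not carry over. Pictures are saved under pics/ and viewed, at most 14 in all, crops included, and the job is handed in when it is done.

Besides the shell and the picture viewer there is one more tool, called after "Call:" by a JSON object that holds its "op" and its "data". jog_arm: Moves the arm, as the interface text tells. Shift numbers are shares of 50 cm and turn numbers shares of 1.5 rad, none past 1 either way. Its arguments: {"type":"object","properties":{"motion":{"type":"string"}},"required":["motion"]}

```bash
mkdir -p pics; ls
cat > h.py <<'E'
import numpy as np, cv2
from plant import state, grab_frame, job_done, cut_out, place_of
def pts(f):
    z=f["range_z"];K=np.array(f["intrinsics"]);T=np.array(f["world_from_camera"])
    v,u=np.mgrid[:z.shape[0],:z.shape[1]]
    P=np.stack([(u-K[0,2])/K[0,0]*z,-(v-K[1,2])/K[1,1]*z,-z,np.ones_like(z)],-1)@T.T
    P=P[...,:3];P[z==0]=np.nan
    return P
def save(f,n): cv2.imwrite(f"pics/{n}.png",f["color"][...,::-1])
E
python3 - <<'E'
from h import *
print(state())
for c in ("top","side"):
    f=grab_frame(c);save(f,c+"0");np.savez(f"{c}0.npz",P=pts(f),c=f["color"])
    for t in "stove valve_tip burner_left burner_mid burner_right red_pan red_tip red_lid blue_pan blue_tip blue_lid green_pan green_tip green_lid mug lantern fuel_can".split():
        print(c,t,[(round(r["p"],2),np.round(r["at"],3).tolist()) for r in place_of(c,t)[:4]])
E
```

```text
pics
{'time': 0.0, 'joint_pos': array([-1.27201849e+00,  5.33633390e-02,  1.61431330e+00,  1.05736667e-05,
        1.47599726e+00, -1.18980053e-01]), 'joint_vel': array([-0.00045674,  0.00142411, -0.0016071 , -0.00026837, -0.00037812,
       -0.00225725]), 'joint_efforts': array([ 1.18053867e-03, -3.93687236e+01, -3.70169592e+01, -5.17092383e-05,
        7.06895051e-03, -7.07742664e-07]), 'tool_pos': array([ 0.25337991, -0.57057849,  0.20044754]), 'tool_rot': array([-1.03689597e-03,  9.78263570e-01,  2.07362736e-01, -8.81838216e-05]), 'contact_force': array([0.17507221, 0.47515713, 0.61502714]), 'ft_torque': array([0.02058562, 0.01176976, 0.00185786]), 'grasp_force': 0.0, 'gripper_width': 0.9998201911734503}
top stove [(0.55, [0.55, 0.048, 0.0])]
top valve_tip [(0.58, [0.551, 0.043, 0.0]), (0.48, [0.464, 0.372, 0.12])]
top burner_left [(0.72, [0.54, 0.22, 0.086])]
top burner_mid [(0.8, [0.553, 0.041, 0.087])]
top burner_right [(0.41, [0.539, 0.226, 0.087]), (0.33, [0.465, 0.373, 0.12])]
top red_pan [(0.69, [0.54, 0.226, 0.086])]
top red_tip [(0.64, [0.372, 0.174, 0.132])]
top red_lid
[... 1118 characters left out ...]
 0.005])]
side blue_pan [(0.88, [0.547, 0.041, 0.086])]
side blue_tip [(0.98, [0.38, 0.008, 0.127])]
side blue_lid [(0.71, [0.357, 0.525, 0.0]), (0.58, [0.55, 0.04, 0.085]), (0.53, [0.402, -0.342, 0.001]), (0.52, [0.378, 0.008, 0.125])]
side green_pan [(0.79, [0.561, -0.13, 0.089])]
side green_tip [(0.77, [0.745, -0.156, 0.128])]
side green_lid [(0.62, [0.551, 0.044, -0.006]), (0.59, [0.591, -0.349, -0.001]), (0.2, [0.333, 0.355, 0.002])]
side mug [(0.71, [0.541, 0.224, 0.082]), (0.66, [0.332, 0.353, -0.002]), (0.29, [0.507, 0.574, 0.002])]
side lantern [(0.6, [0.353, 0.525, -0.002]), (0.37, [0.59, -0.349, -0.002])]
side fuel_can [(0.84, [0.51, 0.577, 0.002]), (0.43, [0.592, -0.35, -0.002])]
```

View pics/top0.png

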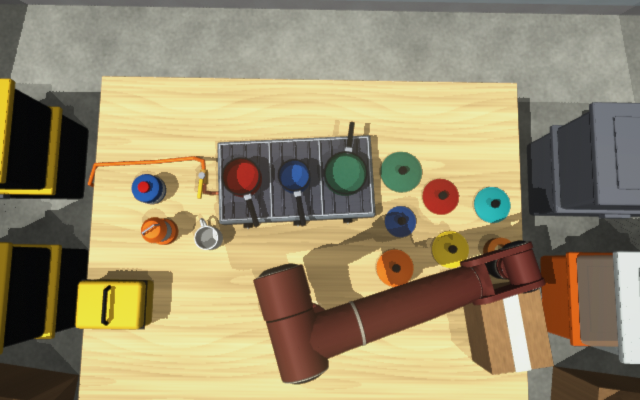

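View pics/side0.png

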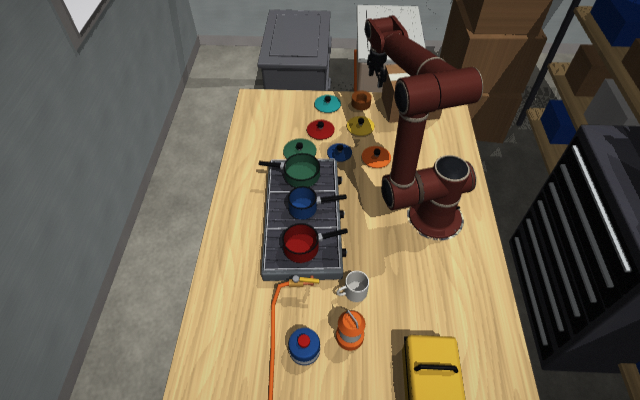

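The top view shows red lid (440,196), blue lid (400,221) and green lid (401,171). Orange (394,267), yellow (450,249) and turquoise (492,204) are the look-alikes. Only the red disc at (440,196) fits red_lid, because it is the one that matches the red pan's colour. The side view agrees: red pan on the left burner, blue in the middle, green on the right.

```bash
cat >> h.py <<'E'
from scipy.optimize import least_squares
from scipy.spatial.transform import Rotation as Rn
def circ(p,r):
    f=lambda c:np.hypot(p[:,0]-c[0],p[:,1]-c[1])-r
    s=least_squares(f,(p.min(0)+p.max(0))/2,loss="soft_l1",f_scale=.003);return s.x,np.abs(s.fun).mean()
def phi_of(q):
    R=Rn.from_quat(np.r_[q[1:],q[0]]).as_matrix();return np.arctan2(R[1,0],R[0,0])
def plan(wps,p=None,phi=None,tag=""):
    """wps: (open%, x,y,z, phi_deg) one per row"""
    if p is None: s=state();p=np.array(s["tool_pos"]);phi=phi_of(s["tool_rot"])
    while len(wps)%5: wps=wps+[wps[-1]]
    for k in range(0,len(wps),5):
        out=[];tx=np.array([np.cos(phi),np.sin(phi),0]);ty=np.array([np.sin(phi),-np.cos(phi),0]);tz=np.array([0,0,-1.])
        for o,x,y,z,ph in wps[k:k+5]:
            d=np.array([x,y,z])-p;da=(np.radians(ph)-phi+np.pi)%(2*np.pi)-np.pi
            a=np.round(np.r_[tx@d,ty@d,tz@d]/.5,3);t=round(-da/1.5,3)
            out.append("%g %g %g %g 0 0 %g"%(o,*a,t))
        p=p+.5*(a[0]*tx+a[1]*ty+a[2]*tz);phi=phi-1.5*t
        print(tag,k//5,"; ".join(out))
    return p,phi
def S(c,yaw,xy): return np.array(c)+np.array([[np.cos(yaw),-np.sin(yaw)],[np.sin(yaw),np.cos(yaw)]])@np.array(xy)
E
python3 - <<'E'
from h import *
d=np.load("top0.npz");P=d["P"];c=d["c"].astype(int)
cv2.imwrite("pics/crop1.png",cv2.resize(c[110:290,185:520].astype(np.uint8)[...,::-1],None,fx=2.3,fy=2.3,interpolation=cv2.INTER_CUBIC))
# stove grate rectangle
m=(P[...,2]>.06)&(P[...,2]<.095)&(P[...,0]>.35)&(P[...,0]<.75)&(P[...,1]>-.27)&(P[...,1]<.36)
k=cv2.morphologyEx(m.astype(np.uint8),cv2.MORPH_OPEN,np.ones((3,3)))>0
print(cv2.minAreaRect((P[k][:,:2]*1000).astype(np.float32)))
for n,xy,r,z in (("red",(.539,.226),.063,.155),("blue",(.547,.041),.053,.161),("green",(.562,-.132),.073,.140)):
    m=(abs(P[...,2]-z)<.008)&(np.hypot(P[...,0]-xy[0],P[...,1]-xy[1])<r+.012)
    print(n,m.sum(),circ(P[m][:,:2],r),end=" ")
    m=(abs(P[...,2]-.135)<.012)&(np.hypot(P[...,0]-xy[0],P[...,1]-xy[1])>r+.012)&(np.hypot(P[...,0]-xy[0],P[...,1]-xy[1])<.2)
    q=P[m][:,:2]-xy
    q=q[np.abs(q[:,1])<.075] 
    print("handle dir",np.degrees(np.arctan2(*q.mean(0)[::-1])),np.hypot(*q.T).max(),len(q))
for n,xy,r in (("red",(.5,-.495),.068),("blue",(.403,-.342),.058),("green",(.592,-.348),.078)):
    m=(P[...,2]>.006)&(P[...,2]<.06)&(np.hypot(P[...,0]-xy[0],P[...,1]-xy[1])<r+.02)
    q=P[m][:,:2];cc,_=cv2.minEnclosingCircle((q*1000).astype(np.float32));m2=m&(P[...,2]>.035)
    print(n,m.sum(),cc,q.mean(0),P[m2].mean(0),m2.sum())
m=(abs(P[...,2]-.122)<.012)&(np.hypot(P[...,0]-.5,P[...,1]-.37)<.07);print("lever",m.sum(),P[m].mean(0),P[m].min(0),P[m].max(0),cv2.fitLine(P[m][:,:2].astype(np.float32),2,0,.01,.01).ravel())
E
```

```text
((547.111328125, 63.6553955078125), (300.8108215332031, 596.1715087890625), 3.766667604446411)
red 201 (array([0.54015902, 0.22849707]), np.float64(0.0014862605010847255)) handle dir -161.9832308422813 0.17807146557570303 168
blue 162 (array([0.54608582, 0.04695342]), np.float64(0.0014863906436074488)) handle dir -171.08987769079778 0.1736037498920512 171
green 247 (array([ 0.56094983, -0.13022729]), np.float64(0.0020969479038649235)) handle dir -6.208701160647183 0.1814745359163069 143
red 1042 (501.287109375, -495.92755126953125) [ 0.49900563 -0.48963994] [ 0.49854985 -0.48926669  0.04829736] 53
blue 789 (404.49969482421875, -341.8686218261719) [ 0.40315543 -0.33990493] [ 0.40338455 -0.33925318  0.04976415] 55
green 1360 (592.30908203125, -348.4239196777344) [ 0.58889475 -0.34376976] [ 0.58907844 -0.34398186  0.0490505 ] 56
lever 126 [0.51286577 0.37217774 0.12300675] [0.46521796 0.36072227 0.11080341] [0.55844619 0.38291593 0.13334041] [ 0.99793786 -0.06418778  0.5128658   0.37217775]
```

View pics/crop1.png

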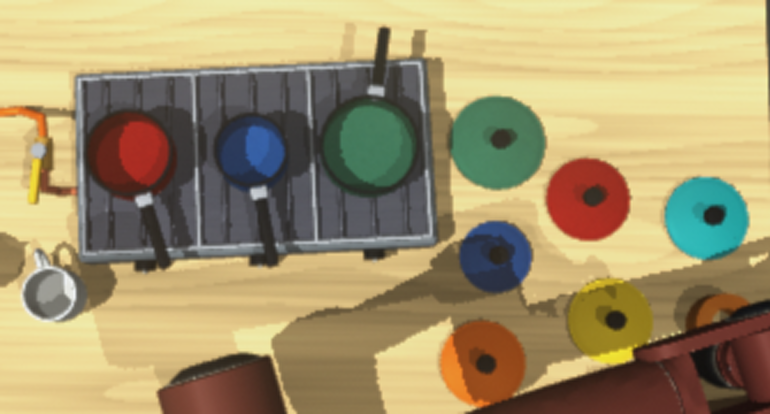

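The crop confirms red lid (588,197), green lid (497,142) and blue lid (495,257); yellow, orange and turquoise are decoys. I'll start with the green handle.

Run:
```python
from h import *
c=np.array([.5615,-.132]);a0=-6.2;g=lambda a:c+.15*np.array([np.cos(np.radians(a)),np.sin(np.radians(a))])
s=state();p0=np.array(s["tool_pos"]);ph0=np.degrees(phi_of(s["tool_rot"]));t=np.r_[g(a0),.23]
w=[(60,*(p0+(t-p0)*k/10),ph0+(a0-ph0)*k/10) for k in range(1,11)]
w+=[(60,*t,a0)]*2+[(60,*g(a0),.17,a0),(60,*g(a0),.12,a0),(60,*g(a0),.109,a0)]
w+=[(60,*g(a0),.109,a0)]+[(0,*g(a0),.109,a0)]*4
plan(w)
```

```text
0 60 0.118 -0.04 -0.006 0 0 0.035; 60 0.236 -0.08 -0.011 0 0 0.07; 60 0.354 -0.121 -0.017 0 0 0.105; 60 0.471 -0.161 -0.023 0 0 0.14; 60 0.589 -0.201 -0.028 0 0 0.175
 1 60 0.104 -0.07 -0.006 0 0 0.035; 60 0.207 -0.139 -0.012 0 0 0.07; 60 0.31 -0.209 -0.017 0 0 0.106; 60 0.414 -0.278 -0.023 0 0 0.141; 60 0.517 -0.347 -0.029 0 0 0.176
 2 60 0 -0.001 0 0 0 -0; 60 0 -0.001 0 0 0 -0; 60 0 -0.001 0.12 0 0 -0; 60 0 -0.001 0.22 0 0 -0; 60 0 -0.001 0.242 0 0 -0
 3 60 0 0 0 0 0 -0; 0 0 0 0 0 0 -0; 0 0 0 0 0 0 -0; 0 0 0 0 0 0 -0; 0 0 0 0 0 0 -0
```

Call:
{"op": "jog_arm", "data": {"motion": "60 0.118 -0.04 -0.006 0 0 0.035; 60 0.236 -0.08 -0.011 0 0 0.07; 60 0.354 -0.121 -0.017 0 0 0.105; 60 0.471 -0.161 -0.023 0 0 0.14; 60 0.589 -0.201 -0.028 0 0 0.175"}}

```text
time: 2.42
tool_pos: [0.4833, -0.3584, 0.2161]
tool_rot: [0.0, 0.997, 0.077, 0.0]
contact_force: [0.5, -1.0, 0.1]
gripper_width: 0.605
grasp_force: 0.0
```

Call:
{"op": "jog_arm", "data": {"motion": "60 0.104 -0.07 -0.006 0 0 0.035; 60 0.207 -0.139 -0.012 0 0 0.07; 60 0.31 -0.209 -0.017 0 0 0.106; 60 0.414 -0.278 -0.023 0 0 0.141; 60 0.517 -0.347 -0.029 0 0 0.176"}}

```text
time: 3.05
tool_pos: [0.7119, -0.1469, 0.2304]
tool_rot: [0.0, 0.998, -0.055, 0.0]
contact_force: [-0.4, -1.3, 0.3]
gripper_width: 0.6
grasp_force: 0.0
```

Run:
```python
from h import *
import time
s=state();print(s["tool_pos"],np.degrees(phi_of(s["tool_rot"])),s["time"],s["joint_pos"])
f=grab_frame("wrist");save(f,"w1");P=pts(f)
print(np.array(f["world_from_camera"]).round(3))
c=np.array([.5615,-.132])
m=(abs(P[...,2]-.136)<.006)&(np.hypot(P[...,0]-c[0],P[...,1]-c[1])>.09)&(np.hypot(P[...,0]-c[0],P[...,1]-c[1])<.2)
print(m.sum(),P[m].mean(0),P[m].min(0),P[m].max(0))
```

```text
[ 0.71191981 -0.14691495  0.23036431] -6.319694920848932 3.05 [-3.05676207e-01  2.73969768e-01  1.31872671e+00 -1.96473927e-04
  1.54854907e+00  1.37542398e+00]
[[-0.109  0.94   0.324  0.796]
 [-0.994 -0.104 -0.035 -0.157]
 [ 0.    -0.326  0.945  0.403]
 [ 0.     0.     0.     1.   ]]
2180 [ 0.67715616 -0.12324149  0.136193  ] [ 0.46486221 -0.164123    0.1300182 ] [0.74629712 0.06462609 0.14197942]
```

View pics/w1.png

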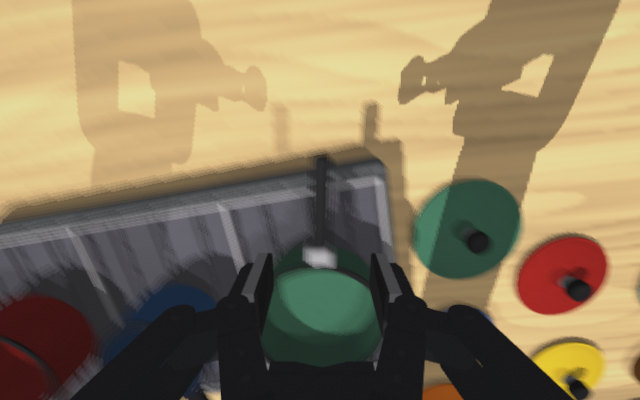

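The wrist view shows the green handle (320,200) centred between the fingers.

Call:
{"op": "jog_arm", "data": {"motion": "60 0 0 0.06 0 0 0; 60 0 0 0.12 0 0 0; 60 0 0 0.18 0 0 0; 60 0 0 0.24 0 0 0; 60 0 0 0.242 0 0 0"}}

```text
time: 3.72
tool_pos: [0.7082, -0.1478, 0.1053]
tool_rot: [-0.001, 0.999, -0.054, -0.003]
contact_force: [-0.5, -0.8, 0.4]
gripper_width: 0.602
grasp_force: 0.0
```

Call:
{"op": "jog_arm", "data": {"motion": "60 0 0 0 0 0 0; 0 0 0 0 0 0 0; 0 0 0 0 0 0 0; 0 0 0 0 0 0 0; 0 0 0 0 0 0 0"}}

```text
time: 4.35
tool_pos: [0.7106, -0.1485, 0.1094]
tool_rot: [0.0, 0.999, -0.054, 0.0]
contact_force: [-0.0, -0.2, -0.8]
gripper_width: -0.002
grasp_force: 0.0
```

Run:
```python
from h import *
s=state();p=np.array(s["tool_pos"]);a0=np.degrees(phi_of(s["tool_rot"]))
c0=np.array([.5615,-.132]);c1=np.array([.5622,-.1352]);
v=p[:2]-c0
def at(a,k):
    d=np.radians(a-a0);return c0+(c1-c0)*k+np.array([[np.cos(d),-np.sin(d)],[np.sin(d),np.cos(d)]])@v
A=[a0+(54-a0)*k/9 for k in range(1,10)]
w=[(0,*at(a,(i+1)/9),p[2],a) for i,a in enumerate(A)]
w+=[(0,*at(54,1),p[2],54)]+[(60,*at(54,1),p[2],54)]*2+[(60,*at(54,1),p[2]+.05*k,54) for k in (1,2,2.5)]
print(plan(w))
```

```text
0 0 -0.002 -0.034 0 0 0 -0.078; 0 -0.008 -0.068 0 0 0 -0.156; 0 -0.017 -0.101 0 0 0 -0.234; 0 -0.031 -0.132 0 0 0 -0.311; 0 -0.048 -0.162 0 0 0 -0.389
 1 0 -0.002 -0.034 0 0 0 -0.078; 0 -0.009 -0.068 0 0 0 -0.156; 0 -0.019 -0.101 0 0 0 -0.234; 0 -0.033 -0.133 0 0 0 -0.312; 0 -0.033 -0.133 0 0 0 -0.312
 2 60 -0 0 0 0 0 0; 60 -0 0 0 0 0 0; 60 -0 0 -0.1 0 0 0; 60 -0 0 -0.2 0 0 0; 60 -0 0 -0.25 0 0 0
(array([ 0.65045106, -0.01376671,  0.23444677]), np.float64(0.9428156798153585))
```

Run:
```python
from h import *
f=grab_frame("wrist");save(f,"w2");P=pts(f)
print(P[[180,190,200,210,220,150],320].round(3))
for cam in ("side","top"):
    grab_frame(cam); print([ (round(r["p"],2),np.round(r["at"],3)) for t in ("green_tip","green_pan") for r in place_of(cam,t)[:2]])
```

```text
[[ 0.722 -0.149  0.001]
 [ 0.712 -0.148  0.002]
 [ 0.746 -0.152  0.133]
 [ 0.741 -0.152  0.136]
 [ 0.736 -0.151  0.137]
 [ 0.751 -0.152  0.002]]
[(0.81, array([ 0.747, -0.157,  0.129])), (0.65, array([ 0.552,  0.045, -0.003])), (0.88, array([ 0.565, -0.13 ,  0.087]))]
[(0.98, array([ 0.563, -0.135,  0.087]))]
```

View pics/w2.png

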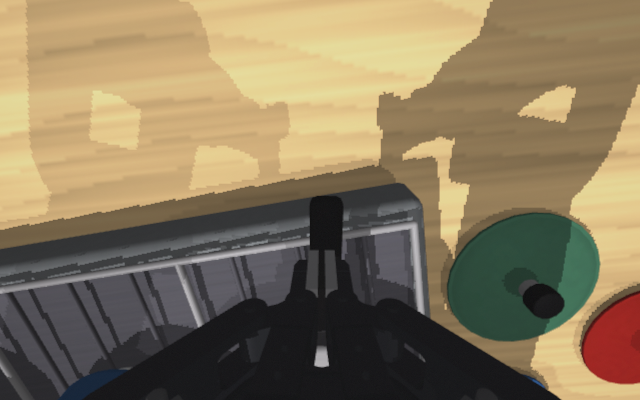

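Run:
```python
from h import *
s=state();print(s["gripper_width"],s["grasp_force"],s["tool_pos"],s["time"])
f=grab_frame("wrist");P=pts(f)
for u in (312,320,332): print(u,[(v,P[v,u].round(3).tolist()) for v in range(225,400,15)])
f=grab_frame("side");P=pts(f);c=f["color"]
cv2.imwrite("pics/s2.png",cv2.resize(c[110:230,220:380][...,::-1],None,fx=5,fy=5,interpolation=cv2.INTER_CUBIC))
```

```text
-0.003591812808978125 0.0 [ 0.71048795 -0.14845301  0.10909138] 4.7
312 [(225, [0.733, -0.147, 0.136]), (240, [0.724, -0.145, 0.134]), (255, [0.722, -0.146, 0.148]), (270, [0.723, -0.146, 0.164]), (285, [0.723, -0.146, 0.175]), (300, [0.723, -0.147, 0.186]), (315, [0.724, -0.147, 0.195]), (330, [0.721, -0.147, 0.198]), (345, [0.705, -0.145, 0.189]), (360, [0.703, -0.145, 0.194]), (375, [0.722, -0.148, 0.218]), (390, [0.722, -0.148, 0.222])]
320 [(225, [0.733, -0.151, 0.137]), (240, [0.725, -0.15, 0.138]), (255, [0.722, -0.15, 0.148]), (270, [0.722, -0.15, 0.163]), (285, [0.722, -0.15, 0.175]), (300, [0.717, -0.149, 0.177]), (315, [0.709, -0.148, 0.177]), (330, [0.701, -0.147, 0.177]), (345, [0.654, -0.142, 0.137]), (360, [0.645, -0.141, 0.14]), (375, [0.723, -0.15, 0.218]), (390, [0.722, -0.15, 0.222])]
332 [(225, [0.732, -0.157, 0.137]), (240, [0.724, -0.156, 0.136]), (255, [0.722, -0.156, 0.149]), (270, [0.721, -0.155, 0.162]), (285, [0.722, -0.155, 0.175]), (300, [0.723, -0.154, 0.186]), (315, [0.722, -0.154, 0.194]), (330, [0.723, -0.154, 0.202]), (345, [0.704, -0.153, 0.189]), (360, [0.704, -0.152, 0.196]), (375, [0.722, -0.153, 0.218]), (390, [0.722, -0.153, 0.223])]
```

View pics/s2.png

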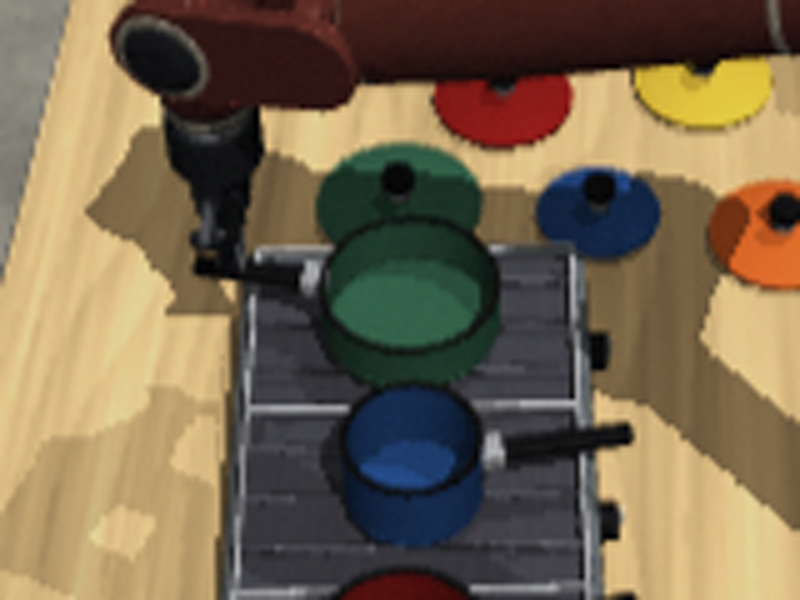

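Call:
{"op": "jog_arm", "data": {"motion": "30 0 0 0 0 0 0; 30 0 0 0 0 0 0; 30 0 0 0 0 0 0; 30 0 0 0 0 0 0; 30 0 0 0 0 0 0"}}

```text
time: 5.42
tool_pos: [0.7105, -0.1485, 0.1092]
tool_rot: [-0.0, 0.999, -0.054, -0.0]
contact_force: [0.1, 0.1, 0.1]
gripper_width: 0.297
grasp_force: 0.0
```

Run:
```python
from h import *
f=grab_frame("wrist");P=pts(f);save(f,"w3")
cv2.imwrite("pics/w3c.png",cv2.resize(f["color"][150:400,200:440][...,::-1],None,fx=2.4,fy=2.4))
for v in (230,250,260,270,280,290,300): print(v,[(u,P[v,u].round(3).tolist()) for u in range(280,362,8)])
```

```text
230 [(280, [0.704, -0.117, 0.071]), (288, [0.703, -0.122, 0.07]), (296, [0.702, -0.129, 0.07]), (304, [0.702, -0.135, 0.071]), (312, [0.73, -0.146, 0.136]), (320, [0.731, -0.15, 0.137]), (328, [0.73, -0.155, 0.137]), (336, [0.729, -0.159, 0.137]), (344, [0.699, -0.165, 0.071]), (352, [0.704, -0.171, 0.084]), (360, [0.704, -0.176, 0.085])]
250 [(280, [0.688, -0.114, 0.072]), (288, [0.687, -0.12, 0.073]), (296, [0.693, -0.129, 0.085]), (304, [0.686, -0.133, 0.072]), (312, [0.718, -0.145, 0.136]), (320, [0.718, -0.149, 0.136]), (328, [0.718, -0.153, 0.136]), (336, [0.718, -0.158, 0.137]), (344, [0.683, -0.164, 0.073]), (352, [0.682, -0.17, 0.073]), (360, [0.681, -0.176, 0.071])]
260 [(280, [0.72, -0.129, 0.147]), (288, [0.724, -0.134, 0.154]), (296, [0.72, -0.137, 0.148]), (304, [0.678, -0.132, 0.074]), (312, [0.713, -0.144, 0.136]), (320, [0.712, -0.149, 0.137]), (328, [0.712, -0.153, 0.137]), (336, [0.712, -0.157, 0.137]), (344, [0.674, -0.163, 0.073]), (352, [0.72, -0.165, 0.154]), (360, [0.72, -0.169, 0.153])]
270 [(280, [0.724, -0.131, 0.162]), (288, [0.723, -0.135, 0.162]), (296, 
[... 590 characters left out ...]
167, 0.171])]
290 [(280, [0.723, -0.133, 0.177]), (288, [0.723, -0.137, 0.178]), (296, [0.707, -0.136, 0.154]), (304, [0.658, -0.13, 0.084]), (312, [0.693, -0.142, 0.135]), (320, [0.693, -0.146, 0.137]), (328, [0.693, -0.151, 0.136]), (336, [0.692, -0.155, 0.136]), (344, [0.646, -0.161, 0.073]), (352, [0.719, -0.163, 0.175]), (360, [0.72, -0.166, 0.177])]
300 [(280, [0.725, -0.135, 0.185]), (288, [0.718, -0.136, 0.177]), (296, [0.701, -0.135, 0.155]), (304, [0.64, -0.127, 0.073]), (312, [0.687, -0.141, 0.136]), (320, [0.686, -0.146, 0.137]), (328, [0.686, -0.15, 0.136]), (336, [0.685, -0.155, 0.137]), (344, [0.638, -0.16, 0.074]), (352, [0.714, -0.162, 0.176]), (360, [0.722, -0.165, 0.186])]
```

View pics/w3c.png

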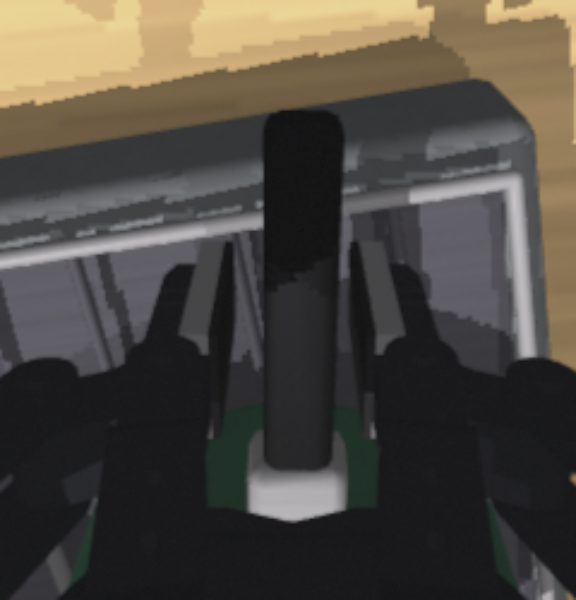

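The tips show up about 30 mm above the reported TCP: they end near z≈0.142, just above the handle top at 0.136. I'll lower in a checked step.

Call:
{"op": "jog_arm", "data": {"motion": "40 0 0 0.01 0 0 0; 40 0 0 0.02 0 0 0; 40 0 0 0.03 0 0 0; 40 0 0 0.04 0 0 0; 40 0 0 0.04 0 0 0"}}

```text
time: 6.1
tool_pos: [0.7101, -0.1483, 0.0883]
tool_rot: [-0.0, 0.999, -0.054, -0.001]
contact_force: [-0.7, -0.7, 0.6]
gripper_width: 0.398
grasp_force: 0.0
```

```bash
cat >> h.py <<'E'
def tips():
    s=state();p=np.array(s["tool_pos"]);a=phi_of(s["tool_rot"]);f=grab_frame("wrist");P=pts(f);d=P-p
    X=d[...,0]*np.cos(a)+d[...,1]*np.sin(a);Y=d[...,0]*np.sin(a)-d[...,1]*np.cos(a)
    for lo,hi in ((-.06,-.011),(.011,.06)):
        m=(X>.002)&(X<.017)&(Y>lo)&(Y<hi)&(d[...,2]>-.01)&(d[...,2]<.08)
        print("finger z-lowest",np.percentile(P[m][:,2],[1,5,20]).round(3) if m.any() else None,"Y",np.percentile(Y[m],[5,95]).round(3) if m.any() else 0)
    return f,P
E
python3 - <<'E'
from h import *
print(state()["tool_pos"],state()["contact_force"]);tips()
E
```

```text
[ 0.71006224 -0.1483383   0.08829669] [-0.66431309 -0.72140996  0.56855357]
finger z-lowest [0.123 0.128 0.138] Y [-0.038 -0.016]
finger z-lowest [0.122 0.127 0.136] Y [0.018 0.039]
```

Call:
{"op": "jog_arm", "data": {"motion": "40 0 0 0.01 0 0 0; 40 0 0 0.02 0 0 0; 0 0 0 0.02 0 0 0; 0 0 0 0.02 0 0 0; 0 0 0 0.02 0 0 0"}}

```text
time: 6.78
tool_pos: [0.71, -0.1484, 0.0787]
tool_rot: [-0.0, 0.999, -0.054, -0.001]
contact_force: [-1.3, -0.4, -1.9]
gripper_width: 0.2
grasp_force: 60.0
```

Run:
```python
from h import *
s=state();p=np.array(s["tool_pos"]);a0=np.degrees(phi_of(s["tool_rot"]));print(p,a0,s["gripper_width"],s["grasp_force"])
c0=np.array([.5625,-.132]);c1=np.array([.5622,-.1352]);
v=p[:2]-c0
def at(a,k):
    d=np.radians(a-a0);return c0+(c1-c0)*k+np.array([[np.cos(d),-np.sin(d)],[np.sin(d),np.cos(d)]])@v
A=[a0+(54-a0)*k/9 for k in range(1,10)]
w=[(0,*at(a,(i+1)/9),p[2],a) for i,a in enumerate(A)]
w+=[(0,*at(54,1),p[2],54)]+[(50,*at(54,1),p[2],54)]*2+[(50,*at(54,1),p[2]+.05*k,54) for k in (1,2,3)]
print(plan(w))
```

```text
[ 0.70999093 -0.1483957   0.07865036] -6.224757750849428 0.20013164488829355 59.98964846134186
 0 0 -0.002 -0.034 0 0 0 -0.078; 0 -0.008 -0.067 0 0 0 -0.156; 0 -0.018 -0.1 0 0 0 -0.234; 0 -0.031 -0.131 0 0 0 -0.311; 0 -0.049 -0.16 0 0 0 -0.389
 1 0 -0.002 -0.034 0 0 0 -0.078; 0 -0.008 -0.068 0 0 0 -0.156; 0 -0.019 -0.1 0 0 0 -0.234; 0 -0.033 -0.131 0 0 0 -0.312; 0 -0.033 -0.131 0 0 0 -0.312
 2 50 0 -0 0 0 0 0; 50 0 -0 0 0 0 0; 50 0 -0 -0.1 0 0 0; 50 0 -0 -0.2 0 0 0; 50 0 -0 -0.3 0 0 0
(array([ 0.64968792, -0.01550191,  0.22865036]), np.float64(0.9428574821086406))
```

Call:
{"op": "jog_arm", "data": {"motion": "0 -0.002 -0.034 0 0 0 -0.078; 0 -0.008 -0.067 0 0 0 -0.156; 0 -0.018 -0.1 0 0 0 -0.234; 0 -0.031 -0.131 0 0 0 -0.311; 0 -0.049 -0.16 0 0 0 -0.389"}}

```text
time: 7.4
tool_pos: [0.6942, -0.0651, 0.0788]
tool_rot: [-0.001, 0.972, 0.237, -0.0]
contact_force: [-1.9, 1.6, -1.8]
gripper_width: 0.202
grasp_force: 60.0
```

Call:
{"op": "jog_arm", "data": {"motion": "0 -0.002 -0.034 0 0 0 -0.078; 0 -0.008 -0.068 0 0 0 -0.156; 0 -0.019 -0.1 0 0 0 -0.234; 0 -0.033 -0.131 0 0 0 -0.312; 0 -0.033 -0.131 0 0 0 -0.312"}}

```text
time: 8.02
tool_pos: [0.6496, -0.0148, 0.079]
tool_rot: [-0.0, 0.891, 0.454, -0.0]
contact_force: [-0.5, 0.7, -2.2]
gripper_width: 0.201
grasp_force: 60.0
```

Call:
{"op": "jog_arm", "data": {"motion": "50 0 0 0 0 0 0; 50 0 0 0 0 0 0; 50 0 0 -0.1 0 0 0; 50 0 0 -0.2 0 0 0; 50 0 0 -0.3 0 0 0"}}

```text
time: 8.65
tool_pos: [0.6507, -0.0161, 0.2312]
tool_rot: [0.0, 0.891, 0.454, 0.0]
contact_force: [-0.0, -0.3, 0.2]
gripper_width: 0.502
grasp_force: 0.0
```

Run:
```python
from h import *
for cam in ("top","side"):
    grab_frame(cam)
    for t in ("green_pan","green_tip"): print(cam,t,[(round(r["p"],2),np.round(r["at"],3)) for r in place_of(cam,t)[:2]])
# next: blue handle
c=np.array([.5465,.0435]);a0=9.0;u=np.array([np.cos(np.radians(a0)),np.sin(np.radians(a0))]);g=c-.145*u
s=state();p0=np.array(s["tool_pos"]);ph0=np.degrees(phi_of(s["tool_rot"]));print(p0,ph0)
t=np.r_[g,.235]
w=[(50,*(p0+(t-p0)*k/6),ph0+(a0-ph0)*k/6) for k in range(1,7)]+[(50,*t,a0)]*2
w+=[(50,*g,.19,a0),(50,*g,.14,a0),(50,*g,.1,a0),(50,*g,.082,a0),(50,*g,.079,a0),(0,*g,.079,a0),(0,*g,.079,a0)]
plan(w)
```

```text
top green_pan [(0.61, array([ 0.56 , -0.137,  0.088]))]
top green_tip [(0.8, array([0.673, 0.011, 0.128]))]
side green_pan []
side green_tip [(0.88, array([0.671, 0.014, 0.124]))]
[ 0.64972797 -0.0157323   0.22764204] 53.98701131506251
 0 50 -0.038 -0.074 -0.002 0 0 0.087; 50 -0.077 -0.147 -0.005 0 0 0.174; 50 -0.115 -0.221 -0.007 0 0 0.262; 50 -0.154 -0.294 -0.01 0 0 0.349; 50 -0.192 -0.368 -0.012 0 0 0.436
 1 50 -0.076 -0.035 -0.003 0 0 0.087; 50 -0.076 -0.035 -0.003 0 0 0.087; 50 -0.076 -0.035 -0.003 0 0 0.087; 50 -0.076 -0.035 0.087 0 0 0.087; 50 -0.076 -0.035 0.187 0 0 0.087
 2 50 0 -0 0.08 0 0 0; 50 0 -0 0.116 0 0 0; 50 0 -0 0.122 0 0 0; 0 0 -0 0.122 0 0 0; 0 0 -0 0.122 0 0 0
```

Call:
{"op": "jog_arm", "data": {"motion": "50 -0.038 -0.074 -0.002 0 0 0.087; 50 -0.077 -0.147 -0.005 0 0 0.174; 50 -0.115 -0.221 -0.007 0 0 0.262; 50 -0.154 -0.294 -0.01 0 0 0.349; 50 -0.192 -0.368 -0.012 0 0 0.436"}}

```text
time: 9.57
tool_pos: [0.4428, 0.015, 0.2329]
tool_rot: [-0.001, 0.99, 0.142, -0.002]
contact_force: [0.1, 0.3, 0.7]
gripper_width: 0.498
grasp_force: 0.0
```

Call:
{"op": "jog_arm", "data": {"motion": "50 -0.076 -0.035 -0.003 0 0 0.087; 50 -0.076 -0.035 -0.003 0 0 0.087; 50 -0.076 -0.035 -0.003 0 0 0.087; 50 -0.076 -0.035 0.087 0 0 0.087; 50 -0.076 -0.035 0.187 0 0 0.087"}}

```text
time: 10.2
tool_pos: [0.4049, 0.0205, 0.1409]
tool_rot: [0.0, 0.997, 0.079, 0.001]
contact_force: [1.4, -0.7, 0.0]
gripper_width: 0.499
grasp_force: 0.0
```

Call:
{"op": "jog_arm", "data": {"motion": "50 0 0 0.08 0 0 0; 50 0 0 0.116 0 0 0; 50 0 0 0.122 0 0 0; 0 0 0 0.122 0 0 0; 0 0 0 0.122 0 0 0"}}

```text
time: 10.82
tool_pos: [0.4045, 0.0208, 0.0819]
tool_rot: [0.0, 0.997, 0.079, 0.001]
contact_force: [0.9, 0.7, 0.3]
gripper_width: 0.198
grasp_force: 61.3
```

```bash
cat >> h.py <<'E'
def swing(c0,c1,aend,n,up=.15):
    s=state();p=np.array(s["tool_pos"]);a0=np.degrees(phi_of(s["tool_rot"]));print(p,a0,s["gripper_width"],s["grasp_force"])
    c0=np.array(c0);c1=np.array(c1);v=p[:2]-c0
    def at(a,k):
        d=np.radians(a-a0);return c0+(c1-c0)*k+np.array([[np.cos(d),-np.sin(d)],[np.sin(d),np.cos(d)]])@v
    A=[a0+(aend-a0)*k/n for k in range(1,n+1)]
    w=[(0,*at(a,(i+1)/n),p[2],a) for i,a in enumerate(A)]
    while len(w)%5: w+=[(0,*at(aend,1),p[2],aend)]
    w+=[(50,*at(aend,1),p[2],aend)]*2+[(50,*at(aend,1),p[2]+up*k/3,aend) for k in (1,2,3)]
    plan(w)
E
python3 - <<'E'
from h import *
swing((.5465,.0435),(.549,.0435),54,6)
E
```

```text
[0.40453875 0.02077142 0.0818725 ] 9.087577486249643 0.19756957876401018 61.30510926246643
 0 0 0.003 0.038 0 0 0 -0.087; 0 0.011 0.075 0 0 0 -0.174; 0 0.024 0.11 0 0 0 -0.261; 0 0.042 0.144 0 0 0 -0.348; 0 0.063 0.175 0 0 0 -0.435
 1 0 0.003 0.039 0 0 0 -0.088; 0 0.003 0.039 0 0 0 -0.088; 0 0.003 0.039 0 0 0 -0.088; 0 0.003 0.039 0 0 0 -0.088; 0 0.003 0.039 0 0 0 -0.088
 2 50 0 -0 0 0 0 0; 50 0 -0 0 0 0 0; 50 0 -0 -0.1 0 0 0; 50 0 -0 -0.2 0 0 0; 50 0 -0 -0.3 0 0 0
```

Call:
{"op": "jog_arm", "data": {"motion": "0 0.003 0.038 0 0 0 -0.087; 0 0.011 0.075 0 0 0 -0.174; 0 0.024 0.11 0 0 0 -0.261; 0 0.042 0.144 0 0 0 -0.348; 0 0.063 0.175 0 0 0 -0.435"}}

```text
time: 11.45
tool_pos: [0.4499, -0.0615, 0.0819]
tool_rot: [0.001, 0.918, 0.396, 0.001]
contact_force: [2.0, 0.1, -0.4]
gripper_width: 0.201
grasp_force: 61.2
```

Call:
{"op": "jog_arm", "data": {"motion": "0 0.003 0.039 0 0 0 -0.088; 0 0.003 0.039 0 0 0 -0.088; 0 0.003 0.039 0 0 0 -0.088; 0 0.003 0.039 0 0 0 -0.088; 0 0.003 0.039 0 0 0 -0.088"}}

```text
time: 12.08
tool_pos: [0.4641, -0.0733, 0.0816]
tool_rot: [0.001, 0.891, 0.454, 0.001]
contact_force: [1.3, -3.5, 3.3]
gripper_width: 0.198
grasp_force: 61.8
```

Call:
{"op": "jog_arm", "data": {"motion": "50 0 0 0 0 0 0; 50 0 0 0 0 0 0; 50 0 0 -0.1 0 0 0; 50 0 0 -0.2 0 0 0; 50 0 0 -0.3 0 0 0"}}

```text
time: 12.7
tool_pos: [0.4629, -0.0724, 0.2315]
tool_rot: [-0.001, 0.891, 0.454, -0.0]
contact_force: [1.8, -0.3, 0.7]
gripper_width: 0.494
grasp_force: 0.0
```

Run:
```python
from h import *
for cam in ("top","side"):
    grab_frame(cam)
    for t in ("blue_pan","blue_tip","red_pan","red_tip"): print(cam,t,[(round(r["p"],2),np.round(r["at"],3)) for r in place_of(cam,t)[:2]])
c=np.array([.540,.2265]);a0=18.0;u=np.array([np.cos(np.radians(a0)),np.sin(np.radians(a0))]);g=c-.145*u
s=state();p0=np.array(s["tool_pos"]);ph0=np.degrees(phi_of(s["tool_rot"]));print(p0,ph0)
t=np.r_[g,.235]
w=[(50,*(p0+(t-p0)*k/6),ph0+(a0-ph0)*k/6) for k in range(1,7)]+[(50,*t,a0)]*2
w+=[(50,*g,.19,a0),(50,*g,.14,a0),(50,*g,.1,a0),(50,*g,.082,a0),(50,*g,.078,a0),(0,*g,.078,a0),(0,*g,.078,a0)]
plan(w)
```

```text
top blue_pan [(0.7, array([0.546, 0.043, 0.086])), (0.47, array([ 0.559, -0.137,  0.085]))]
top blue_tip [(0.81, array([ 0.45 , -0.101,  0.134])), (0.19, array([0.672, 0.015, 0.129]))]
top red_pan [(0.45, array([ 0.502, -0.492,  0.004]))]
top red_tip [(0.72, array([0.372, 0.175, 0.131]))]
side blue_pan [(0.58, array([0.551, 0.043, 0.088]))]
side blue_tip [(0.82, array([ 0.448, -0.1  ,  0.126])), (0.51, array([ 0.551,  0.044, -0.002]))]
side red_pan [(0.86, array([0.539, 0.223, 0.085]))]
side red_tip [(0.56, array([0.369, 0.166, 0.132]))]
[ 0.46282627 -0.07270851  0.22896824] 54.01871948487963
 0 50 0.057 -0.066 -0.002 0 0 0.07; 50 0.113 -0.132 -0.004 0 0 0.14; 50 0.17 -0.199 -0.006 0 0 0.21; 50 0.227 -0.265 -0.008 0 0 0.279; 50 0.284 -0.331 -0.01 0 0 0.349
 1 50 0.016 -0.086 -0.002 0 0 0.07; 50 0.016 -0.086 -0.002 0 0 0.07; 50 0.016 -0.086 -0.002 0 0 0.07; 50 0.016 -0.086 0.088 0 0 0.07; 50 0.016 -0.086 0.188 0 0 0.07
 2 50 -0 0 0.08 0 0 0; 50 -0 0 0.116 0 0 0; 50 -0 0 0.124 0 0 0; 0 -0 0 0.124 0 0 0; 0 -0 0 0.124 0 0 0
```

Call:
{"op": "jog_arm", "data": {"motion": "50 0.057 -0.066 -0.002 0 0 0.07; 50 0.113 -0.132 -0.004 0 0 0.14; 50 0.17 -0.199 -0.006 0 0 0.21; 50 0.227 -0.265 -0.008 0 0 0.279; 50 0.284 -0.331 -0.01 0 0 0.349"}}

```text
time: 13.82
tool_pos: [0.4123, 0.1404, 0.235]
tool_rot: [-0.0, 0.978, 0.206, -0.0]
contact_force: [1.0, -0.6, -0.1]
gripper_width: 0.501
grasp_force: 0.0
```

Call:
{"op": "jog_arm", "data": {"motion": "50 0.016 -0.086 -0.002 0 0 0.07; 50 0.016 -0.086 -0.002 0 0 0.07; 50 0.016 -0.086 -0.002 0 0 0.07; 50 0.016 -0.086 0.088 0 0 0.07; 50 0.016 -0.086 0.188 0 0 0.07"}}

```text
time: 14.45
tool_pos: [0.4042, 0.1806, 0.1415]
tool_rot: [0.0, 0.988, 0.156, 0.001]
contact_force: [-0.5, -0.1, 0.0]
gripper_width: 0.5
grasp_force: 0.0
```

Call:
{"op": "jog_arm", "data": {"motion": "50 0 0 0.08 0 0 0; 50 0 0 0.116 0 0 0; 50 0 0 0.124 0 0 0; 0 0 0 0.124 0 0 0; 0 0 0 0.124 0 0 0"}}

```text
time: 15.08
tool_pos: [0.4044, 0.1819, 0.0818]
tool_rot: [-0.0, 0.988, 0.157, 0.002]
contact_force: [-0.1, -1.3, 2.6]
gripper_width: 0.195
grasp_force: 61.1
```

Run:
```python
from h import *
swing((.540,.2255),(.538,.2235),54,5)
```

```text
[0.40435601 0.18186526 0.08176529] 18.010429190875968 0.19490910570080133 61.1349356174469
 0 0 0.001 0.036 0 0 0 -0.084; 0 0.007 0.072 0 0 0 -0.168; 0 0.017 0.106 0 0 0 -0.251; 0 0.031 0.139 0 0 0 -0.335; 0 0.049 0.17 0 0 0 -0.419
 1 50 -0 0 0 0 0 0; 50 -0 0 0 0 0 0; 50 -0 0 -0.1 0 0 0; 50 -0 0 -0.2 0 0 0; 50 -0 0 -0.3 0 0 0
```

Call:
{"op": "jog_arm", "data": {"motion": "0 0.001 0.036 0 0 0 -0.084; 0 0.007 0.072 0 0 0 -0.168; 0 0.017 0.106 0 0 0 -0.251; 0 0.031 0.139 0 0 0 -0.335; 0 0.049 0.17 0 0 0 -0.419"}}

```text
time: 15.7
tool_pos: [0.4527, 0.109, 0.0815]
tool_rot: [-0.001, 0.89, 0.457, 0.0]
contact_force: [-5.0, 3.0, 4.5]
gripper_width: 0.197
grasp_force: 61.5
```

Call:
{"op": "jog_arm", "data": {"motion": "50 0 0 0 0 0 0; 50 0 0 0 0 0 0; 50 0 0 -0.1 0 0 0; 50 0 0 -0.2 0 0 0; 50 0 0 -0.3 0 0 0"}}

```text
time: 16.32
tool_pos: [0.4519, 0.1088, 0.2313]
tool_rot: [0.0, 0.891, 0.454, 0.0]
contact_force: [1.4, -0.1, -0.1]
gripper_width: 0.498
grasp_force: 0.0
```

Run:
```python
from h import *
for cam in ("top","side"):
    grab_frame(cam)
    for t in ("red_pan","red_tip","valve_tip","mug"): print(cam,t,[(round(r["p"],2),np.round(r["at"],3)) for r in place_of(cam,t)[:2]])
piv=S((.55,.044),.068,(.020,.325));print("pivot",piv)
tip=np.array([.467,.373]);a=np.degrees(np.arctan2(*(tip-piv)[::-1]))%360;print("lever",a,np.hypot(*(tip-piv)))
u=np.array([np.cos(np.radians(a)),np.sin(np.radians(a))]);g=piv+.06*u
s=state();p0=np.array(s["tool_pos"]);ph0=np.degrees(phi_of(s["tool_rot"]));print(p0,ph0)
t=np.r_[g,.2]
w=[(50,*(p0+(t-p0)*min(1,k/8)),ph0+(a-ph0)*k/14) for k in range(1,15)]
w+=[(50,*t,a)]
w+=[(50,*g,.14,a),(50,*g,.1,a),(50,*g,.08,a),(50,*g,.068,a),(50,*g,.068,a)]
plan(w)
```

```text
top red_pan [(0.82, array([0.535, 0.225, 0.087])), (0.23, array([0.355, 0.522, 0.003]))]
top red_tip []
top valve_tip [(0.47, array([0.465, 0.374, 0.118]))]
top mug [(0.7, array([0.332, 0.355, 0.001]))]
side red_pan [(0.75, array([0.537, 0.224, 0.083]))]
side red_tip [(0.86, array([0.434, 0.079, 0.133]))]
side valve_tip [(0.69, array([0.471, 0.371, 0.112])), (0.37, array([0.534, 0.223, 0.085]))]
side mug [(0.72, array([ 0.566, -0.134,  0.089])), (0.6, array([0.331, 0.356, 0.   ]))]
pivot [0.54787081 0.36960784]
lever 177.59811353283808 0.08094191706768411
[0.45167045 0.10843426 0.22804949] 54.01293349610923
 0 50 0.059 -0.031 0.007 0 0 -0.103; 50 0.117 -0.063 0.014 0 0 -0.205; 50 0.176 -0.094 0.021 0 0 -0.308; 50 0.235 -0.126 0.028 0 0 -0.411; 50 0.293 -0.157 0.035 0 0 -0.514
 1 50 0.064 0.019 0.007 0 0 -0.102; 50 0.128 0.037 0.014 0 0 -0.205; 50 0.192 0.055 0.021 0 0 -0.308; 50 0.192 0.055 0.021 0 0 -0.41; 50 0.192 0.055 0.021 0 0 -0.513
 2 50 -0 0 0 0 0 -0.103; 50 -0 0 0 0 0 -0.206; 50 -0 0 0 0 0 -0.308; 50 -0 0 0 0 0 -0.411; 50 -0 0 0 0 0 -0.411
 3 50 -0 0 0.12 0 0 0; 50 -0 0 0.2 0 0 0; 50 -0 0 0.24 0 0 0; 50 -0 0 0.264 0 0 0; 50 -0 0 0.264 0 0 0
```

Call:
{"op": "jog_arm", "data": {"motion": "50 0.059 -0.031 0.007 0 0 -0.103; 50 0.117 -0.063 0.014 0 0 -0.205; 50 0.176 -0.094 0.021 0 0 -0.308; 50 0.235 -0.126 0.028 0 0 -0.411; 50 0.293 -0.157 0.035 0 0 -0.514"}}

```text
time: 17.45
tool_pos: [0.4747, 0.2741, 0.2111]
tool_rot: [-0.0, 0.653, 0.757, -0.001]
contact_force: [-0.3, -0.6, -0.6]
gripper_width: 0.504
grasp_force: 0.0
```

Call:
{"op": "jog_arm", "data": {"motion": "50 0.064 0.019 0.007 0 0 -0.102; 50 0.128 0.037 0.014 0 0 -0.205; 50 0.192 0.055 0.021 0 0 -0.308; 50 0.192 0.055 0.021 0 0 -0.41; 50 0.192 0.055 0.021 0 0 -0.513"}}

```text
time: 18.08
tool_pos: [0.488, 0.3723, 0.2002]
tool_rot: [-0.001, 0.321, 0.947, -0.001]
contact_force: [0.2, -1.1, 0.8]
gripper_width: 0.503
grasp_force: 0.0
```

Call:
{"op": "jog_arm", "data": {"motion": "50 0 0 0 0 0 -0.103; 50 0 0 0 0 0 -0.206; 50 0 0 0 0 0 -0.308; 50 0 0 0 0 0 -0.411; 50 0 0 0 0 0 -0.411"}}

```text
time: 18.7
tool_pos: [0.4882, 0.3718, 0.2007]
tool_rot: [-0.001, 0.022, 1.0, -0.0]
contact_force: [-0.0, -0.3, 0.3]
gripper_width: 0.502
grasp_force: 0.0
```

Run:
```python
from h import *
s=state();print(s["tool_pos"],np.degrees(phi_of(s["tool_rot"])),s["joint_pos"])
f,P=tips();save(f,"w4")
m=(abs(P[...,2]-.121)<.007)&(np.hypot(P[...,0]-.508,P[...,1]-.371)<.05)&(f["color"][...,0]>130)&(f["color"][...,2]<90)
q=P[m];print(m.sum(),q.mean(0),q.max(0),q.min(0),cv2.fitLine(q[:,:2].astype(np.float32),2,0,.01,.01).ravel())
```

```text
[0.48822147 0.37179519 0.20067109] 177.49134454740093 [ 5.29608003e-01  2.80286884e-02  1.64000879e+00  4.57787019e-05
  1.47520678e+00 -9.97409039e-01]
finger z-lowest [0.237 0.241 0.25 ] Y [-0.042 -0.021]
finger z-lowest [0.237 0.241 0.251] Y [0.021 0.041]
1107 [0.49907446 0.37209705 0.12428745] [0.53598972 0.38057381 0.12693701] [0.46692586 0.36364643 0.11416709] [ 0.99790007 -0.06477243  0.49907446  0.37209705]
```

View pics/w4.png

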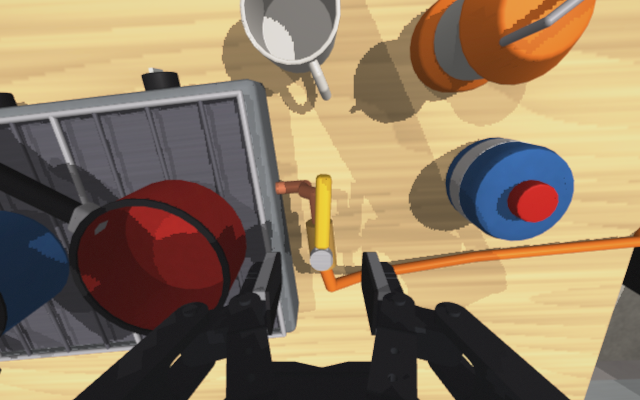

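The wrist view shows the yellow lever from (323,180) to (320,258), centred between the fingers, with the mug and cartridge clear.

Call:
{"op": "jog_arm", "data": {"motion": "50 0 0 0.12 0 0 0.014; 50 0 0 0.2 0 0 0.014; 50 0 0 0.25 0 0 0.014; 50 0 0 0.266 0 0 0.014; 50 0 0 0.266 0 0 0.014"}}

```text
time: 19.38
tool_pos: [0.4886, 0.372, 0.0687]
tool_rot: [-0.0, 0.032, 0.999, -0.0]
contact_force: [0.4, 0.3, 0.8]
gripper_width: 0.498
grasp_force: 0.0
```

Call:
{"op": "jog_arm", "data": {"motion": "0 0 0 0 0 0 0; 0 0 0 0 0 0 0; 0 0 0 0 0 0 0; 0 0 0 0 0 0 0; 0 0 0 0 0 0 0"}}

```text
time: 20.0
tool_pos: [0.4896, 0.3727, 0.0707]
tool_rot: [0.001, 0.031, 1.0, 0.001]
contact_force: [-1.6, -0.1, 6.7]
gripper_width: 0.15
grasp_force: 60.8
```

Run:
```python
from h import *
swing((.547,.369),(.547,.369),92.5,10,.18)
```

```text
[0.48962049 0.37272397 0.07065791] 176.39707637870958 0.14986955940413244 60.75181603431702
 0 0 -0.001 0.017 0 0 0 0.098; 0 -0.005 0.033 0 0 0 0.195; 0 -0.011 0.049 0 0 0 0.293; 0 -0.019 0.064 0 0 0 0.39; 0 -0.03 0.077 0 0 0 0.488
 1 0 -0.001 0.016 0 0 0 0.098; 0 -0.005 0.033 0 0 0 0.195; 0 -0.011 0.048 0 0 0 0.293; 0 -0.019 0.063 0 0 0 0.391; 0 -0.029 0.076 0 0 0 0.488
 2 50 -0 0.001 0 0 0 0; 50 -0 0.001 0 0 0 0; 50 -0 0.001 -0.12 0 0 0; 50 -0 0.001 -0.24 0 0 0; 50 -0 0.001 -0.36 0 0 0
```

Call:
{"op": "jog_arm", "data": {"motion": "0 -0.001 0.017 0 0 0 0.098; 0 -0.005 0.033 0 0 0 0.195; 0 -0.011 0.049 0 0 0 0.293; 0 -0.019 0.064 0 0 0 0.39; 0 -0.03 0.077 0 0 0 0.488"}}

```text
time: 20.62
tool_pos: [0.5071, 0.4109, 0.0707]
tool_rot: [0.001, 0.389, 0.921, 0.002]
contact_force: [0.4, 1.1, 4.4]
gripper_width: 0.151
grasp_force: 60.8
```

Call:
{"op": "jog_arm", "data": {"motion": "0 -0.001 0.016 0 0 0 0.098; 0 -0.005 0.033 0 0 0 0.195; 0 -0.011 0.048 0 0 0 0.293; 0 -0.019 0.063 0 0 0 0.391; 0 -0.029 0.076 0 0 0 0.488"}}

```text
time: 21.25
tool_pos: [0.5451, 0.4277, 0.0708]
tool_rot: [0.0, 0.693, 0.721, 0.003]
contact_force: [-9.3, 3.3, 5.8]
gripper_width: 0.15
grasp_force: 61.7
```

Call:
{"op": "jog_arm", "data": {"motion": "50 0 0 0 0 0 0; 50 0 0 0 0 0 0; 50 0 0 -0.12 0 0 0; 50 0 0 -0.24 0 0 0; 50 0 0 -0.36 0 0 0"}}

```text
time: 21.88
tool_pos: [0.5426, 0.4252, 0.2498]
tool_rot: [-0.0, 0.691, 0.723, -0.001]
contact_force: [1.1, 0.7, -1.1]
gripper_width: 0.501
grasp_force: 0.0
```

Run:
```python
from h import *
s=state();print(s["tool_pos"],np.degrees(phi_of(s["tool_rot"])))
f=grab_frame("wrist");P=pts(f)
m=(abs(P[...,2]-.121)<.007)&(np.hypot(P[...,0]-.545,P[...,1]-.40)<.08)&(f["color"][...,0]>130)&(f["color"][...,2]<90)
q=P[m];print(m.sum(),q.mean(0),q.max(0),q.min(0));L=cv2.fitLine(q[:,:2].astype(np.float32),2,0,.01,.01).ravel();print("lever dir",np.degrees(np.arctan2(L[1],L[0])))
# grate yaw & pan rims from here and top
f=grab_frame("top");P=pts(f)
for t in ("red_lid","blue_lid","green_lid","red_pan","blue_pan","green_pan"): print(t,[(round(r["p"],2),np.round(r["at"],3).tolist()) for r in place_of("top",t)[:3]])
```

```text
[0.54262769 0.42524019 0.24980822] 92.59807153995013
785 [0.5456367  0.41648837 0.12408722] [0.55412213 0.4501238  0.12695857] [0.53810497 0.37140471 0.11428644]
lever dir -86.159325
red_lid [(0.88, [0.306, -0.525, 0.001]), (0.84, [0.469, -0.688, -0.002]), (0.76, [0.5, -0.495, 0.005])]
blue_lid [(0.97, [0.402, -0.345, 0.001]), (0.31, [0.434, 0.083, 0.131])]
green_lid [(0.78, [0.592, -0.344, -0.004])]
red_pan [(0.57, [0.534, 0.225, 0.091])]
blue_pan [(0.58, [0.545, 0.04, 0.088])]
green_pan [(0.87, [0.561, -0.138, 0.086])]
```

The lever direction is 93.8°, which is stove +y, so the valve is shut. Next I'll measure the pan rims with the wrist camera on the way to the lids.

Run:
```python
from h import *
s=state();p0=np.array(s["tool_pos"]);ph0=np.degrees(phi_of(s["tool_rot"]))
A=np.array([.45,.13,.30]);B=np.array([.47,-.15,.28])
w=[(80,*(p0+(A-p0)*min(1,k/9)),ph0+(10-ph0)*k/9) for k in range(1,10)]+[(80,*A,10)]
w+=[(80,*(A+(B-A)*k/5),10) for k in range(1,6)]
plan(w)
```

```text
0 80 -0.065 -0.023 -0.012 0 0 0.107; 80 -0.129 -0.047 -0.024 0 0 0.213; 80 -0.194 -0.07 -0.036 0 0 0.32; 80 -0.258 -0.093 -0.048 0 0 0.427; 80 -0.323 -0.117 -0.06 0 0 0.534
 1 80 -0.062 0.03 -0.012 0 0 0.106; 80 -0.123 0.06 -0.025 0 0 0.213; 80 -0.185 0.09 -0.037 0 0 0.32; 80 -0.247 0.121 -0.049 0 0 0.426; 80 -0.247 0.121 -0.049 0 0 0.426
 2 80 -0.012 0.111 0.008 0 0 0; 80 -0.023 0.223 0.016 0 0 0; 80 -0.035 0.335 0.024 0 0 0; 80 -0.047 0.446 0.032 0 0 0; 80 -0.058 0.558 0.04 0 0 0
```

Call:
{"op": "jog_arm", "data": {"motion": "80 -0.065 -0.023 -0.012 0 0 0.107; 80 -0.129 -0.047 -0.024 0 0 0.213; 80 -0.194 -0.07 -0.036 0 0 0.32; 80 -0.258 -0.093 -0.048 0 0 0.427; 80 -0.323 -0.117 -0.06 0 0 0.534"}}

```text
time: 22.9
tool_pos: [0.4908, 0.2606, 0.2768]
tool_rot: [-0.0, 0.919, 0.394, -0.002]
contact_force: [-0.0, 0.6, 0.9]
gripper_width: 0.798
grasp_force: 0.0
```

Call:
{"op": "jog_arm", "data": {"motion": "80 -0.062 0.03 -0.012 0 0 0.106; 80 -0.123 0.06 -0.025 0 0 0.213; 80 -0.185 0.09 -0.037 0 0 0.32; 80 -0.247 0.121 -0.049 0 0 0.426; 80 -0.247 0.121 -0.049 0 0 0.426"}}

```text
time: 23.52
tool_pos: [0.4506, 0.1292, 0.3024]
tool_rot: [0.0, 0.996, 0.086, -0.0]
contact_force: [0.0, 0.5, -0.7]
gripper_width: 0.803
grasp_force: 0.0
```

```bash
cat >> h.py <<'E'
PAN={"red":((.536,.2245),.065,.155),"blue":((.547,.043),.055,.161),"green":((.561,-.136),.075,.140)}
def rims(P,names):
    for n in names:
        c,r,z=PAN[n];c=np.array(c)
        for _ in range(2):
            d=np.hypot(P[...,0]-c[0],P[...,1]-c[1]);m=(abs(P[...,2]-z)<.004)&(d<r+.012)&(d>r-.02)
            q=P[m]
            if len(q)<50: print(n,"few",len(q));break
            # inner/outer edge mid: fit radius free
            s=least_squares(lambda x:np.hypot(q[:,0]-x[0],q[:,1]-x[1])-x[2],[*c,r],loss="soft_l1",f_scale=.002);c=s.x[:2]
        else:
            a=np.degrees(np.arctan2(q[:,1]-c[1],q[:,0]-c[0]));print(n,len(q),"c",c.round(4),"r",s.x[2].round(4),"z",np.median(q[:,2]).round(4),"sectors",np.histogram(a,8,(-180,180))[0])
E
python3 - <<'E'
from h import *
s=state();print(s["tool_pos"],np.degrees(phi_of(s["tool_rot"])))
f=grab_frame("wrist");P=pts(f);save(f,"w5");rims(P,["red","blue"])
E
```

```text
[0.450604   0.12918118 0.30240812] 9.887094565053758
red 2783 c [0.5357 0.2255] r 0.0627 z 0.1562 sectors [258 272 317 373 441 440 380 302]
blue 2307 c [0.5497 0.0438] r 0.0528 z 0.1623 sectors [241 302 351 352 310 282 250 219]
```

Call:
{"op": "jog_arm", "data": {"motion": "80 -0.012 0.111 0.008 0 0 0; 80 -0.023 0.223 0.016 0 0 0; 80 -0.035 0.335 0.024 0 0 0; 80 -0.047 0.446 0.032 0 0 0; 80 -0.058 0.558 0.04 0 0 0"}}

```text
time: 24.2
tool_pos: [0.4713, -0.1501, 0.2818]
tool_rot: [-0.001, 0.996, 0.089, -0.001]
contact_force: [0.4, 1.0, 0.3]
gripper_width: 0.795
grasp_force: 0.0
```

Run:
```python
from h import *
s=state();p0=np.array(s["tool_pos"]);ph0=np.degrees(phi_of(s["tool_rot"]));print(p0,ph0)
f=grab_frame("wrist");P=pts(f);save(f,"w6");rims(P,["blue","green"])
A=np.array([.44,-.50,.20])
w=[(80,*(p0+(A-p0)*min(1,k/8)),10) for k in range(1,9)]+[(80,*A,10)]
plan(w)
```

```text
[ 0.47126495 -0.15008326  0.2817576 ] 10.177200644323678
blue 3064 c [0.5493 0.0424] r 0.0527 z 0.162 sectors [271 336 384 364 338 550 476 345]
green 3659 c [ 0.5628 -0.1356] r 0.073 z 0.1412 sectors [320 350 430 497 516 850 373 323]
 0 80 -0.02 0.074 0.018 0 0 -0.002; 80 -0.042 0.159 0.038 0 0 -0.002; 80 -0.065 0.243 0.059 0 0 -0.002; 80 -0.088 0.328 0.079 0 0 -0.002; 80 -0.11 0.413 0.1 0 0 -0.002
 1 80 -0.023 0.085 0.02 0 0 0; 80 -0.046 0.17 0.041 0 0 0; 80 -0.069 0.254 0.061 0 0 0; 80 -0.069 0.254 0.061 0 0 0; 80 -0.069 0.254 0.061 0 0 0
```

Call:
{"op": "jog_arm", "data": {"motion": "80 -0.02 0.074 0.018 0 0 -0.002; 80 -0.042 0.159 0.038 0 0 -0.002; 80 -0.065 0.243 0.059 0 0 -0.002; 80 -0.088 0.328 0.079 0 0 -0.002; 80 -0.11 0.413 0.1 0 0 -0.002"}}

```text
time: 24.88
tool_pos: [0.4532, -0.3626, 0.2312]
tool_rot: [-0.001, 0.996, 0.09, -0.0]
contact_force: [0.2, -0.5, 0.4]
gripper_width: 0.798
grasp_force: 0.0
```

Call:
{"op": "jog_arm", "data": {"motion": "80 -0.023 0.085 0.02 0 0 0; 80 -0.046 0.17 0.041 0 0 0; 80 -0.069 0.254 0.061 0 0 0; 80 -0.069 0.254 0.061 0 0 0; 80 -0.069 0.254 0.061 0 0 0"}}

```text
time: 25.5
tool_pos: [0.4419, -0.4922, 0.2013]
tool_rot: [-0.001, 0.996, 0.09, -0.0]
contact_force: [0.1, -0.4, -0.1]
gripper_width: 0.8
grasp_force: 0.0
```

```bash
cat >> h.py <<'E'
RL={"red":.068,"blue":.058,"green":.078}
def lid(P,n,c,z0=0.0):
    """lid centre from the flange outline and the knob top (z above z0)"""
    r=RL[n];c=np.array(c)
    for _ in range(3):
        d=np.hypot(P[...,0]-c[0],P[...,1]-c[1])
        m=(P[...,2]>z0+.006)&(P[...,2]<z0+.014)&(d<r+.015)&(d>r-.02)
        q=P[m]; a=np.arctan2(q[:,1]-c[1],q[:,0]-c[0]);b=((a+np.pi)/(2*np.pi)*72).astype(int)
        e=np.array([q[b==i][np.argsort(np.hypot(*(q[b==i,:2]-c).T))[-3:]].mean(0) for i in range(72) if (b==i).sum()>5])
        s=least_squares(lambda x:np.hypot(e[:,0]-x[0],e[:,1]-x[1])-x[2],[*c,r],loss="soft_l1",f_scale=.002);c=s.x[:2]
    k=P[(P[...,2]>z0+.044)&(P[...,2]<z0+.056)&(np.hypot(P[...,0]-c[0],P[...,1]-c[1])<.025)]
    kc=(np.percentile(k[:,:2],2,0)+np.percentile(k[:,:2],98,0))/2 if len(k) else None
    print(n,"flange",c.round(4),"r",s.x[2].round(4),"z",np.median(q[:,2]).round(4),len(e),"knob",kc,np.median(k[:,2]) if len(k) else 0,np.ptp(k[:,:2],0) if len(k) else 0)
    # tilt of flange plane
    A=np.c_[q[:,:2]-c,np.ones(len(q))];co=np.linalg.lstsq(A,q[:,2],rcond=None)[0];print("  tilt",np.hypot(co[0],co[1]).round(3))
    return c
E
python3 - <<'E'
from h import *
s=state();p0=np.array(s["tool_pos"]);print(p0,np.degrees(phi_of(s["tool_rot"])))
f=grab_frame("wrist");P=pts(f);save(f,"w7");c=lid(P,"red",(.5,-.494))
g=np.array(c)
w=[(80,*(p0[:2]+(g-p0[:2])*k/2),.16,10) for k in (1,2)]+[(80,*g,z,10) for z in (.11,.06,.03,.004,-.003)]
w+=[(80,*g,-.003,10)]+[(0,*g,-.003,10)]*2+[(0,*g,-.003,10)]*5
plan(w)
E
```

```text
[ 0.44190655 -0.49216277  0.20131751] 10.280326320010904
red flange [ 0.5009 -0.4949] r 0.0672 z 0.0124 72 knob [ 0.50103864 -0.49488474] 0.050758223744017505 [0.02929863 0.0290048 ]
  tilt 0.001
 0 80 0.057 0.013 0.084 0 0 0.003; 80 0.115 0.027 0.084 0 0 0.003; 80 0.115 0.027 0.184 0 0 0.003; 80 0.115 0.027 0.284 0 0 0.003; 80 0.115 0.027 0.344 0 0 0.003
 1 80 -0 -0 0.052 0 0 0; 80 -0 -0 0.066 0 0 0; 80 -0 -0 0.066 0 0 0; 0 -0 -0 0.066 0 0 0; 0 -0 -0 0.066 0 0 0
 2 0 -0 -0 0 0 0 0; 0 -0 -0 0 0 0 0; 0 -0 -0 0 0 0 0; 0 -0 -0 0 0 0 0; 0 -0 -0 0 0 0 0
```

View pics/w7.png

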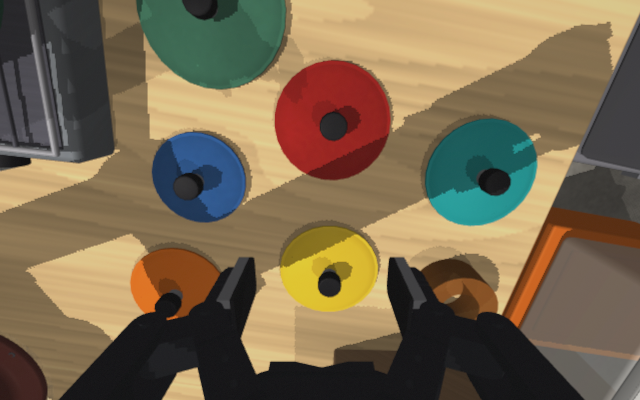

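The red lid is at (333,120) in the wrist view, 67 mm radius and knob top at 0.051, which matches its description. Grasping it.

Call:
{"op": "jog_arm", "data": {"motion": "80 0.057 0.013 0.084 0 0 0.003; 80 0.115 0.027 0.084 0 0 0.003; 80 0.115 0.027 0.184 0 0 0.003; 80 0.115 0.027 0.284 0 0 0.003; 80 0.115 0.027 0.344 0 0 0.003"}}

```text
time: 26.18
tool_pos: [0.5002, -0.4935, 0.0279]
tool_rot: [-0.001, 0.996, 0.088, -0.001]
contact_force: [-0.1, -0.4, -0.5]
gripper_width: 0.8
grasp_force: 0.0
```

Call:
{"op": "jog_arm", "data": {"motion": "80 0 0 0.052 0 0 0; 80 0 0 0.066 0 0 0; 80 0 0 0.066 0 0 0; 0 0 0 0.066 0 0 0; 0 0 0 0.066 0 0 0"}}

```text
time: 26.8
tool_pos: [0.501, -0.497, -0.0005]
tool_rot: [0.001, 0.996, 0.087, 0.001]
contact_force: [0.2, 1.7, 2.7]
gripper_width: 0.379
grasp_force: 1.5
```

Call:
{"op": "jog_arm", "data": {"motion": "0 0 0 0 0 0 0; 0 0 0 0 0 0 0; 0 0 0 -0.05 0 0 0; 0 0 0 -0.15 0 0 0; 0 0 0 -0.25 0 0 0"}}

```text
time: 27.42
tool_pos: [0.4996, -0.4958, 0.1227]
tool_rot: [-0.001, 0.996, 0.086, -0.001]
contact_force: [-0.3, -0.5, -2.1]
gripper_width: 0.328
grasp_force: 59.5
```

```bash
cat >> h.py <<'E'
def carry(n,steps,zc,dz_seat):
    """seen lid in grip -> plan to bring its centre over the pan"""
    s=state();p0=np.array(s["tool_pos"]);print(p0,np.degrees(phi_of(s["tool_rot"])),s["gripper_width"],s["grasp_force"])
E
python3 - <<'E'
from h import *
s=state();p0=np.array(s["tool_pos"]);print(p0,np.degrees(phi_of(s["tool_rot"])),s["gripper_width"],s["grasp_force"])
f=grab_frame("wrist");P=pts(f);save(f,"w8")
z0=p0[2]+.003
try: c=lid(P,"red",p0[:2],z0)
except Exception as e: print(e)
d=P-p0;m=(np.hypot(d[...,0],d[...,1])<.075)&(P[...,2]<z0+.02)&(P[...,2]>z0-.01);print(m.sum(),np.percentile(P[m],[1,50,99],0))
E
```

```text
[ 0.49956174 -0.49582835  0.12269022] 9.920336812477524 0.32835420772060964 59.464184045791626
red flange [ 0.4999 -0.4966] r 0.0676 z 0.1366 62 knob [ 0.50133659 -0.49538769] 0.17367514397697634 [0.03007122 0.04711132]
  tilt 0.005
28061 [[ 0.43837305 -0.56005068  0.13372931]
 [ 0.52244309 -0.49255267  0.13919432]
 [ 0.56488471 -0.43277119  0.14402874]]
```

Run:
```python
from h import *
s=state();p0=np.array(s["tool_pos"])
T=np.array([.5354,.2263,.20]);U=np.r_[p0[:2],.2]
w=[(0,*p0[:2],.16,10),(0,*U,10)]+[(0,*(U+(T-U)*k/16),10) for k in range(1,17)]+[(0,*T,10)]*2
plan(w)
```

```text
0 0 0 0 -0.054 0 0 -0.001; 0 0 0 -0.134 0 0 -0.001; 0 0.02 -0.089 -0.134 0 0 -0.001; 0 0.039 -0.177 -0.134 0 0 -0.001; 0 0.059 -0.266 -0.134 0 0 -0.001
 1 0 0.02 -0.089 -0 0 0 0; 0 0.04 -0.177 -0 0 0 0; 0 0.059 -0.266 -0 0 0 0; 0 0.079 -0.355 -0 0 0 0; 0 0.099 -0.443 -0 0 0 0
 2 0 0.02 -0.089 -0 0 0 0; 0 0.04 -0.177 -0 0 0 0; 0 0.059 -0.266 -0 0 0 0; 0 0.079 -0.355 -0 0 0 0; 0 0.099 -0.443 -0 0 0 0
 3 0 0.02 -0.089 -0 0 0 0; 0 0.04 -0.178 -0 0 0 0; 0 0.06 -0.266 -0 0 0 0; 0 0.06 -0.266 -0 0 0 0; 0 0.06 -0.266 -0 0 0 0
```

Call:
{"op": "jog_arm", "data": {"motion": "0 0 0 -0.054 0 0 -0.001; 0 0 0 -0.134 0 0 -0.001; 0 0.02 -0.089 -0.134 0 0 -0.001; 0 0.039 -0.177 -0.134 0 0 -0.001; 0 0.059 -0.266 -0.134 0 0 -0.001"}}

```text
time: 28.1
tool_pos: [0.506, -0.359, 0.189]
tool_rot: [-0.0, 0.996, 0.087, -0.0]
contact_force: [0.5, -0.5, -0.8]
gripper_width: 0.332
grasp_force: 59.8
```

Call:
{"op": "jog_arm", "data": {"motion": "0 0.02 -0.089 0 0 0 0; 0 0.04 -0.177 0 0 0 0; 0 0.059 -0.266 0 0 0 0; 0 0.079 -0.355 0 0 0 0; 0 0.099 -0.443 0 0 0 0"}}

```text
time: 28.72
tool_pos: [0.5162, -0.1321, 0.1891]
tool_rot: [-0.0, 0.996, 0.087, -0.0]
contact_force: [0.5, 0.4, -0.6]
gripper_width: 0.33
grasp_force: 59.8
```

Call:
{"op": "jog_arm", "data": {"motion": "0 0.02 -0.089 0 0 0 0; 0 0.04 -0.177 0 0 0 0; 0 0.059 -0.266 0 0 0 0; 0 0.079 -0.355 0 0 0 0; 0 0.099 -0.443 0 0 0 0"}}

```text
time: 29.35
tool_pos: [0.5265, 0.0946, 0.1892]
tool_rot: [0.0, 0.996, 0.087, -0.0]
contact_force: [0.7, 0.3, -0.7]
gripper_width: 0.326
grasp_force: 59.8
```

Call:
{"op": "jog_arm", "data": {"motion": "0 0.02 -0.089 0 0 0 0; 0 0.04 -0.178 0 0 0 0; 0 0.06 -0.266 0 0 0 0; 0 0.06 -0.266 0 0 0 0; 0 0.06 -0.266 0 0 0 0"}}

```text
time: 29.98
tool_pos: [0.533, 0.2289, 0.1891]
tool_rot: [0.0, 0.996, 0.087, -0.0]
contact_force: [-0.9, -0.9, -1.3]
gripper_width: 0.328
grasp_force: 59.8
```

```bash
cat >> h.py <<'E'
def lower(n,pan,zseat):
    s=state();p0=np.array(s["tool_pos"]);print(p0,np.degrees(phi_of(s["tool_rot"])),s["gripper_width"],s["grasp_force"])
    f=grab_frame("wrist");P=pts(f);z0=p0[2]+.002
    c=lid(P,n,p0[:2],z0)
    e=np.array(pan)-c;print("lid->pan err",e.round(4))
    t=p0[:2]+e;zt=zseat-.0015
    w=[(0,*t,p0[2],10)]+[(0,*t,p0[2]+(zt-p0[2])*k,10) for k in (.4,.7,.9,1)]
    q=plan(w)
    plan([(0,*t,zt,10),(75,*t,zt,10),(75,*t,zt,10),(75,*t,zt+.03,10),(75,*t,zt+.08,10)],*q)
E
python3 - <<'E'
from h import *
lower("red",(.5357,.2255),.148)
E
```

```text
[0.53296209 0.22890548 0.18907787] 10.025354648058958 0.32756675730014057 59.830580949783325
red flange [0.5334 0.2282] r 0.0676 z 0.2024 62 knob [0.53471506 0.22940014] 0.2399895769250976 [0.02956266 0.04725627]
  tilt 0.003
lid->pan err [ 0.0023 -0.0027]
 0 0 0.004 0.005 0 0 0 -0; 0 0.004 0.005 0.034 0 0 -0; 0 0.004 0.005 0.06 0 0 -0; 0 0.004 0.005 0.077 0 0 -0; 0 0.004 0.005 0.085 0 0 -0
 0 0 -0 0 0 0 0 -0; 75 -0 0 0 0 0 -0; 75 -0 0 0 0 0 -0; 75 -0 0 -0.06 0 0 -0; 75 -0 0 -0.16 0 0 -0
```

Call:
{"op": "jog_arm", "data": {"motion": "0 0.004 0.005 0 0 0 0; 0 0.004 0.005 0.034 0 0 0; 0 0.004 0.005 0.06 0 0 0; 0 0.004 0.005 0.077 0 0 0; 0 0.004 0.005 0.085 0 0 0"}}

```text
time: 30.65
tool_pos: [0.5348, 0.2269, 0.1476]
tool_rot: [0.0, 0.996, 0.087, -0.001]
contact_force: [-9.0, -3.5, 14.6]
gripper_width: 0.325
grasp_force: 61.3
```

Run:
```python
from h import *
s=state();p0=np.array(s["tool_pos"]);print(p0,s["contact_force"],s["gripper_width"])
f=grab_frame("wrist");P=pts(f);lid(P,"red",p0[:2],.149)
```

```text
[0.53481485 0.2268866  0.14761855] [-8.99395501 -3.52991731 14.56580674] 0.3250309708110935
red flange [0.5354 0.2261] r 0.0675 z 0.1606 61 knob [0.53661038 0.22713189] 0.1986492732713383 [0.02951456 0.0472275 ]
  tilt 0.001
```

Flange top at 0.159–0.160 and level, so the lid is seated. Releasing it and going on to the blue lid.

Call:
{"op": "jog_arm", "data": {"motion": "75 0 0 0 0 0 0; 75 0 0 0 0 0 0; 75 0 0 0 0 0 0; 75 0 0 -0.06 0 0 0; 75 0 0 -0.16 0 0 0"}}

```text
time: 31.32
tool_pos: [0.5342, 0.2268, 0.2253]
tool_rot: [0.0, 0.996, 0.087, -0.003]
contact_force: [1.5, -0.1, -0.6]
gripper_width: 0.752
grasp_force: 0.0
```

Call:
{"op": "jog_arm", "data": {"motion": "75 0 0 -0.02 0 0 0; 75 0 0 -0.02 0 0 0; 75 0 0 -0.02 0 0 0; 75 0 0 -0.02 0 0 0; 75 0 0 -0.02 0 0 0"}}

```text
time: 31.95
tool_pos: [0.5352, 0.2271, 0.2359]
tool_rot: [0.0, 0.996, 0.087, -0.001]
contact_force: [-0.4, 1.1, 0.4]
gripper_width: 0.754
grasp_force: 0.0
```

Run:
```python
from h import *
s=state();p0=np.array(s["tool_pos"]);print(p0)
f=grab_frame("wrist");P=pts(f);lid(P,"red",(.5354,.226),.149)
f=grab_frame("top")
for t in ("blue_lid","green_lid"): print(t,[(round(r["p"],2),np.round(r["at"],3).tolist()) for r in place_of("top",t)[:3]])
T=np.array([.345,-.355,.20])
w=[(75,*(p0+(T-p0)*k/12),10) for k in range(1,13)]
plan(w)
```

```text
[0.53516939 0.227103   0.23594968]
red flange [0.5361 0.2263] r 0.0674 z 0.1607 72 knob [0.53696659 0.22650561] 0.19864825604829067 [0.02915947 0.0292887 ]
  tilt 0.001
blue_lid [(0.57, [0.403, -0.346, 0.002]), (0.37, [0.595, -0.347, -0.006])]
green_lid []
 0 75 -0.049 0.09 0.008 0 0 0; 75 -0.097 0.18 0.014 0 0 0; 75 -0.145 0.27 0.02 0 0 0; 75 -0.193 0.36 0.026 0 0 0; 75 -0.241 0.45 0.032 0 0 0
 1 75 -0.048 0.09 0.006 0 0 0; 75 -0.097 0.18 0.012 0 0 0; 75 -0.145 0.27 0.018 0 0 0; 75 -0.193 0.36 0.024 0 0 0; 75 -0.241 0.45 0.03 0 0 0
 2 75 -0.048 0.09 0.006 0 0 0; 75 -0.096 0.18 0.012 0 0 0; 75 -0.096 0.18 0.012 0 0 0; 75 -0.096 0.18 0.012 0 0 0; 75 -0.096 0.18 0.012 0 0 0
```

Call:
{"op": "jog_arm", "data": {"motion": "75 -0.049 0.09 0.008 0 0 0; 75 -0.097 0.18 0.014 0 0 0; 75 -0.145 0.27 0.02 0 0 0; 75 -0.193 0.36 0.026 0 0 0; 75 -0.241 0.45 0.032 0 0 0"}}

```text
time: 32.78
tool_pos: [0.4555, -0.0167, 0.2214]
tool_rot: [0.0, 0.996, 0.087, 0.0]
contact_force: [0.8, 0.2, 0.0]
gripper_width: 0.749
grasp_force: 0.0
```

Call:
{"op": "jog_arm", "data": {"motion": "75 -0.048 0.09 0.006 0 0 0; 75 -0.097 0.18 0.012 0 0 0; 75 -0.145 0.27 0.018 0 0 0; 75 -0.193 0.36 0.024 0 0 0; 75 -0.241 0.45 0.03 0 0 0"}}

```text
time: 33.4
tool_pos: [0.3759, -0.2594, 0.2065]
tool_rot: [0.0, 0.996, 0.087, 0.0]
contact_force: [0.8, 0.1, 0.1]
gripper_width: 0.749
grasp_force: 0.0
```

Call:
{"op": "jog_arm", "data": {"motion": "75 -0.048 0.09 0.006 0 0 0; 75 -0.096 0.18 0.012 0 0 0; 75 -0.096 0.18 0.012 0 0 0; 75 -0.096 0.18 0.012 0 0 0; 75 -0.096 0.18 0.012 0 0 0"}}

```text
time: 34.02
tool_pos: [0.3455, -0.3539, 0.2004]
tool_rot: [0.0, 0.996, 0.088, 0.0]
contact_force: [0.2, 0.4, 1.1]
gripper_width: 0.752
grasp_force: 0.0
```

```bash
cat >> h.py <<'E'
def grasp_lid(n,guess):
    s=state();p0=np.array(s["tool_pos"]);print(p0,np.degrees(phi_of(s["tool_rot"])))
    f=grab_frame("wrist");P=pts(f);save(f,"g_"+n);g=lid(P,n,guess)
    w=[(75,*(p0[:2]+(g-p0[:2])*k/2),.16,10) for k in (1,2)]+[(75,*g,z,10) for z in (.11,.06,.03,.004,-.003)]
    w+=[(75,*g,-.003,10)]+[(0,*g,-.003,10)]*2+[(0,*g,-.003,10)]*2+[(0,*g,z,10) for z in (.02,.07,.12)]
    plan(w)
E
python3 - <<'E'
from h import *
grasp_lid("blue",(.403,-.343))
E
```

```text
[ 0.34545999 -0.35389545  0.20035736] 10.1030469518202
blue flange [ 0.4055 -0.3445] r 0.0572 z 0.0124 72 knob [ 0.40554643 -0.34437386] 0.05075379075122777 [0.02928151 0.02886981]
  tilt 0.001
 0 75 0.061 0.001 0.081 0 0 0.001; 75 0.121 0.003 0.081 0 0 0.001; 75 0.121 0.003 0.181 0 0 0.001; 75 0.121 0.003 0.281 0 0 0.001; 75 0.121 0.003 0.341 0 0 0.001
 1 75 0 -0 0.052 0 0 0; 75 0 -0 0.066 0 0 0; 75 0 -0 0.066 0 0 0; 0 0 -0 0.066 0 0 0; 0 0 -0 0.066 0 0 0
 2 0 0 -0 -0 0 0 0; 0 0 -0 -0 0 0 0; 0 0 -0 -0.046 0 0 0; 0 0 -0 -0.146 0 0 0; 0 0 -0 -0.246 0 0 0
```

Call:
{"op": "jog_arm", "data": {"motion": "75 0.061 0.001 0.081 0 0 0.001; 75 0.121 0.003 0.081 0 0 0.001; 75 0.121 0.003 0.181 0 0 0.001; 75 0.121 0.003 0.281 0 0 0.001; 75 0.121 0.003 0.341 0 0 0.001"}}

```text
time: 34.7
tool_pos: [0.4043, -0.3434, 0.027]
tool_rot: [-0.001, 0.996, 0.088, -0.001]
contact_force: [-0.0, -0.0, 0.6]
gripper_width: 0.748
grasp_force: 0.0
```

Call:
{"op": "jog_arm", "data": {"motion": "75 0 0 0.052 0 0 0; 75 0 0 0.066 0 0 0; 75 0 0 0.066 0 0 0; 0 0 0 0.066 0 0 0; 0 0 0 0.066 0 0 0"}}

```text
time: 35.33
tool_pos: [0.4055, -0.3463, -0.0018]
tool_rot: [0.001, 0.996, 0.087, 0.001]
contact_force: [-2.5, 2.6, 22.0]
gripper_width: 0.341
grasp_force: 41.1
```

Call:
{"op": "jog_arm", "data": {"motion": "0 0 0 0 0 0 0; 0 0 0 0 0 0 0; 0 0 0 -0.046 0 0 0; 0 0 0 -0.146 0 0 0; 0 0 0 -0.246 0 0 0"}}

```text
time: 35.95
tool_pos: [0.4042, -0.3453, 0.1203]
tool_rot: [-0.0, 0.996, 0.086, -0.0]
contact_force: [0.4, -0.7, -1.1]
gripper_width: 0.327
grasp_force: 59.4
```

Call:
{"op": "jog_arm", "data": {"motion": "0 0 0 -0.05 0 0 0; 0 0 0 -0.1 0 0 0; 0 0 0 -0.15 0 0 0; 0 0 0 -0.15 0 0 0; 0 0 0 -0.15 0 0 0"}}

```text
time: 36.58
tool_pos: [0.4043, -0.3453, 0.1933]
tool_rot: [-0.001, 0.996, 0.087, -0.001]
contact_force: [-0.4, 0.1, -1.7]
gripper_width: 0.327
grasp_force: 59.4
```

Run:
```python
from h import *
s=state();p0=np.array(s["tool_pos"]);print(p0,s["gripper_width"],s["grasp_force"])
f=grab_frame("wrist");P=pts(f);c=lid(P,"blue",p0[:2],p0[2]+.002)
T=np.r_[np.array([.5495,.043])-c+p0[:2],p0[2]]
w=[(0,*(p0+(T-p0)*k/9),10) for k in range(1,10)]
plan(w)
```

```text
[ 0.40430509 -0.34525343  0.19330769] 0.32704678668089937 59.392531514167786
blue flange [ 0.4047 -0.346 ] r 0.0575 z 0.2072 62 knob [ 0.4060464  -0.34400734] 0.24538666317809793 [0.02964444 0.0473145 ]
  tilt 0.002
 0 0 0.047 -0.079 -0.001 0 0 -0.001; 0 0.093 -0.159 -0.001 0 0 -0.001; 0 0.14 -0.238 -0.001 0 0 -0.001; 0 0.187 -0.318 -0.001 0 0 -0.001; 0 0.233 -0.398 -0.001 0 0 -0.001
 1 0 0.047 -0.079 0 0 0 0; 0 0.094 -0.159 0 0 0 0; 0 0.14 -0.238 0 0 0 0; 0 0.187 -0.318 0 0 0 0; 0 0.187 -0.318 0 0 0 0
```

Call:
{"op": "jog_arm", "data": {"motion": "0 0.047 -0.079 -0.001 0 0 -0.001; 0 0.093 -0.159 -0.001 0 0 -0.001; 0 0.14 -0.238 -0.001 0 0 -0.001; 0 0.187 -0.318 -0.001 0 0 -0.001; 0 0.233 -0.398 -0.001 0 0 -0.001"}}

```text
time: 37.25
tool_pos: [0.4848, -0.1279, 0.1934]
tool_rot: [-0.001, 0.996, 0.087, -0.001]
contact_force: [1.0, -0.0, -1.2]
gripper_width: 0.324
grasp_force: 59.6
```

Call:
{"op": "jog_arm", "data": {"motion": "0 0.047 -0.079 0 0 0 0; 0 0.094 -0.159 0 0 0 0; 0 0.14 -0.238 0 0 0 0; 0 0.187 -0.318 0 0 0 0; 0 0.187 -0.318 0 0 0 0"}}

```text
time: 37.88
tool_pos: [0.5492, 0.0457, 0.1932]
tool_rot: [-0.0, 0.996, 0.089, -0.002]
contact_force: [1.0, -0.0, -1.9]
gripper_width: 0.328
grasp_force: 59.7
```

Run:
```python
from h import *
lower("blue",(.5495,.043),.154)
```

```text
[0.54919323 0.0456766  0.19321998] 10.255344610604276 0.32822780627792003 59.71059858798981
blue flange [0.5496 0.045 ] r 0.0575 z 0.2071 62 knob [0.55098943 0.0470163 ] 0.24528493710831434 [0.02974577 0.04734567]
  tilt 0.004
lid->pan err [-0.0001 -0.002 ]
 0 0 0 0.001 0 0 0 0.002; 0 0 0.001 0.033 0 0 0.002; 0 0 0.001 0.057 0 0 0.002; 0 0 0.001 0.073 0 0 0.002; 0 0 0.001 0.082 0 0 0.002
 0 0 0 -0 -0 0 0 -0; 75 0 -0 -0 0 0 -0; 75 0 -0 -0 0 0 -0; 75 0 -0 -0.06 0 0 -0; 75 0 -0 -0.16 0 0 -0
```

Call:
{"op": "jog_arm", "data": {"motion": "0 0 0.001 0 0 0 0.002; 0 0 0.001 0.033 0 0 0.002; 0 0 0.001 0.057 0 0 0.002; 0 0 0.001 0.073 0 0 0.002; 0 0 0.001 0.082 0 0 0.002"}}

```text
time: 38.55
tool_pos: [0.5493, 0.0425, 0.1531]
tool_rot: [-0.0, 0.996, 0.086, -0.001]
contact_force: [-0.5, 0.3, -1.3]
gripper_width: 0.326
grasp_force: 59.7
```

Run:
```python
from h import *
s=state();p0=np.array(s["tool_pos"]);print(p0,s["contact_force"],s["gripper_width"])
f=grab_frame("wrist");P=pts(f);lid(P,"blue",p0[:2],.155)
```

```text
[0.54928719 0.04250537 0.15313048] [-0.54629282  0.28879066 -1.30980098] 0.3256319402641587
blue flange [0.5498 0.0418] r 0.0575 z 0.167 62 knob [0.55103056 0.0437272 ] 0.20520308126518697 [0.0299823  0.04722764]
  tilt 0.002
```

Call:
{"op": "jog_arm", "data": {"motion": "75 0 0 0.002 0 0 0; 75 0 0 0.002 0 0 0; 75 0 0 0.002 0 0 0; 75 0 0 -0.06 0 0 0; 75 0 0 -0.17 0 0 0"}}

```text
time: 39.22
tool_pos: [0.5481, 0.0428, 0.2376]
tool_rot: [-0.0, 0.996, 0.086, -0.003]
contact_force: [1.8, -0.8, 1.4]
gripper_width: 0.752
grasp_force: 0.0
```

Call:
{"op": "jog_arm", "data": {"motion": "75 0 0 0 0 0 0; 75 0 0 0 0 0 0; 75 0 0 0 0 0 0; 75 0 0 0 0 0 0; 75 0 0 0 0 0 0"}}

```text
time: 39.85
tool_pos: [0.5494, 0.0427, 0.2383]
tool_rot: [-0.0, 0.996, 0.086, -0.001]
contact_force: [0.5, 0.2, 0.1]
gripper_width: 0.752
grasp_force: 0.0
```

Run:
```python
from h import *
s=state();p0=np.array(s["tool_pos"]);print(p0)
f=grab_frame("wrist");P=pts(f);lid(P,"blue",(.5495,.042),.155);rims(P,["green"])
T=np.array([.53,-.36,.20])
w=[(75,*(p0+(T-p0)*k/9),10) for k in range(1,10)]
plan(w)
```

```text
[0.54940423 0.04273752 0.23833227]
blue flange [0.5498 0.0418] r 0.0574 z 0.1666 72 knob [0.55060077 0.04201153] 0.20458180657831915 [0.0291102 0.0291019]
  tilt 0.001
green 3916 c [ 0.5632 -0.1347] r 0.073 z 0.141 sectors [423 532 567 470 461 827 335 301]
 0 75 -0.02 0.087 0.009 0 0 -0.002; 75 -0.039 0.175 0.017 0 0 -0.002; 75 -0.059 0.262 0.026 0 0 -0.002; 75 -0.078 0.35 0.035 0 0 -0.002; 75 -0.098 0.437 0.043 0 0 -0.002
 1 75 -0.02 0.088 0.009 0 0 0; 75 -0.04 0.175 0.017 0 0 0; 75 -0.059 0.262 0.026 0 0 0; 75 -0.079 0.35 0.034 0 0 0; 75 -0.079 0.35 0.034 0 0 0
```

Blue is seated: its flange is at the expected height and level. Green lid next.

Call:
{"op": "jog_arm", "data": {"motion": "75 -0.02 0.087 0.009 0 0 -0.002; 75 -0.039 0.175 0.017 0 0 -0.002; 75 -0.059 0.262 0.026 0 0 -0.002; 75 -0.078 0.35 0.035 0 0 -0.002; 75 -0.098 0.437 0.043 0 0 -0.002"}}

```text
time: 40.52
tool_pos: [0.5386, -0.1824, 0.2175]
tool_rot: [-0.0, 0.996, 0.087, 0.0]
contact_force: [-0.3, 0.5, -0.9]
gripper_width: 0.752
grasp_force: 0.0
```

Call:
{"op": "jog_arm", "data": {"motion": "75 -0.02 0.088 0.009 0 0 0; 75 -0.04 0.175 0.017 0 0 0; 75 -0.059 0.262 0.026 0 0 0; 75 -0.079 0.35 0.034 0 0 0; 75 -0.079 0.35 0.034 0 0 0"}}

```text
time: 41.15
tool_pos: [0.5294, -0.3626, 0.1996]
tool_rot: [-0.0, 0.996, 0.085, -0.001]
contact_force: [-0.2, 1.2, 0.1]
gripper_width: 0.746
grasp_force: 0.0
```

Run:
```python
from h import *
grasp_lid("green",(.592,-.347))
```

```text
[ 0.5294017  -0.3626142   0.19959638] 9.802276698868624
green flange [ 0.5919 -0.3486] r 0.0772 z 0.0124 72 knob [ 0.59204881 -0.34851121] 0.05074700929584791 [0.02918578 0.02899418]
  tilt 0.0
 0 75 0.063 -0 0.08 0 0 -0.001; 75 0.127 -0.003 0.08 0 0 -0.001; 75 0.127 -0.003 0.18 0 0 -0.001; 75 0.127 -0.003 0.28 0 0 -0.001; 75 0.127 -0.003 0.34 0 0 -0.001
 1 75 -0 -0 0.052 0 0 -0; 75 -0 -0 0.066 0 0 -0; 75 -0 -0 0.066 0 0 -0; 0 -0 -0 0.066 0 0 -0; 0 -0 -0 0.066 0 0 -0
 2 0 -0 -0 -0 0 0 -0; 0 -0 -0 -0 0 0 -0; 0 -0 -0 -0.046 0 0 -0; 0 -0 -0 -0.146 0 0 -0; 0 -0 -0 -0.246 0 0 -0
```

Call:
{"op": "jog_arm", "data": {"motion": "75 0.063 0 0.08 0 0 -0.001; 75 0.127 -0.003 0.08 0 0 -0.001; 75 0.127 -0.003 0.18 0 0 -0.001; 75 0.127 -0.003 0.28 0 0 -0.001; 75 0.127 -0.003 0.34 0 0 -0.001"}}

```text
time: 41.82
tool_pos: [0.5916, -0.3448, 0.0275]
tool_rot: [-0.002, 0.996, 0.089, -0.001]
contact_force: [0.3, -0.1, -0.2]
gripper_width: 0.748
grasp_force: 0.0
```

Call:
{"op": "jog_arm", "data": {"motion": "75 0 0 0.052 0 0 0; 75 0 0 0.066 0 0 0; 75 0 0 0.066 0 0 0; 0 0 0 0.066 0 0 0; 0 0 0 0.066 0 0 0"}}

```text
time: 42.45
tool_pos: [0.5936, -0.3482, -0.0004]
tool_rot: [0.001, 0.996, 0.088, 0.001]
contact_force: [-1.6, 0.7, 19.7]
gripper_width: 0.337
grasp_force: 39.7
```

Call:
{"op": "jog_arm", "data": {"motion": "0 0 0 0 0 0 0; 0 0 0 0 0 0 0; 0 0 0 -0.046 0 0 0; 0 0 0 -0.146 0 0 0; 0 0 0 -0.246 0 0 0"}}

```text
time: 43.08
tool_pos: [0.5921, -0.3473, 0.1223]
tool_rot: [-0.0, 0.996, 0.088, -0.0]
contact_force: [0.8, 0.5, -0.0]
gripper_width: 0.33
grasp_force: 59.4
```

Call:
{"op": "jog_arm", "data": {"motion": "0 0 0 -0.05 0 0 0; 0 0 0 -0.1 0 0 0; 0 0 0 -0.14 0 0 0; 0 0 0 -0.14 0 0 0; 0 0 0 -0.14 0 0 0"}}

```text
time: 43.7
tool_pos: [0.5921, -0.3473, 0.1895]
tool_rot: [-0.001, 0.996, 0.088, -0.001]
contact_force: [0.8, -0.2, -1.3]
gripper_width: 0.327
grasp_force: 59.4
```

Run:
```python
from h import *
s=state();p0=np.array(s["tool_pos"]);print(p0,s["gripper_width"],s["grasp_force"])
f=grab_frame("wrist");P=pts(f);c=lid(P,"green",p0[:2],p0[2]+.002)
T=np.r_[np.array([.563,-.1352])-c+p0[:2],p0[2]]
w=[(0,*(p0+(T-p0)*min(1,k/5)),10) for k in range(1,8)]
plan(w)
```

```text
[ 0.59209346 -0.34725059  0.18947793] 0.32721736334908424 59.36954140663147
green flange [ 0.5907 -0.3483] r 0.0774 z 0.2028 60 knob [ 0.59288065 -0.34605687] 0.24026975514290438 [0.03148288 0.04630889]
  tilt 0.005
 0 0 0.004 -0.086 -0.001 0 0 0.001; 0 0.008 -0.171 -0.001 0 0 0.001; 0 0.012 -0.257 -0.001 0 0 0.001; 0 0.017 -0.343 -0.001 0 0 0.001; 0 0.021 -0.429 -0.001 0 0 0.001
 1 0 -0 0 -0 0 0 0; 0 -0 0 -0 0 0 0; 0 -0 0 -0 0 0 0; 0 -0 0 -0 0 0 0; 0 -0 0 -0 0 0 0
```

Call:
{"op": "jog_arm", "data": {"motion": "0 0.004 -0.086 -0.001 0 0 0.001; 0 0.008 -0.171 -0.001 0 0 0.001; 0 0.012 -0.257 -0.001 0 0 0.001; 0 0.017 -0.343 -0.001 0 0 0.001; 0 0.021 -0.429 -0.001 0 0 0.001"}}

```text
time: 44.38
tool_pos: [0.5642, -0.133, 0.1895]
tool_rot: [-0.001, 0.996, 0.087, -0.001]
contact_force: [0.1, 0.6, -1.4]
gripper_width: 0.326
grasp_force: 59.5
```

Call:
{"op": "jog_arm", "data": {"motion": "0 0 0 0 0 0 0; 0 0 0 0 0 0 0; 0 0 0 0 0 0 0; 0 0 0 0 0 0 0; 0 0 0 0 0 0 0"}}

```text
time: 45.0
tool_pos: [0.5654, -0.1352, 0.1911]
tool_rot: [-0.0, 0.996, 0.087, -0.0]
contact_force: [-0.2, 0.9, -0.7]
gripper_width: 0.327
grasp_force: 59.7
```

Run:
```python
from h import *
lower("green",(.563,-.1352),.133)
```

```text
[ 0.56537191 -0.13521622  0.19111307] 9.963271978793506 0.3267514352434892 59.65439200401306
green flange [ 0.5641 -0.1362] r 0.0773 z 0.2044 60 knob [ 0.56613619 -0.13403615] 0.24197052057484064 [0.03150874 0.04615147]
  tilt 0.003
lid->pan err [-0.0011  0.001 ]
 0 0 -0.002 -0.002 0 0 0 -0; 0 -0.002 -0.002 0.048 0 0 -0; 0 -0.002 -0.002 0.084 0 0 -0; 0 -0.002 -0.002 0.107 0 0 -0; 0 -0.002 -0.002 0.119 0 0 -0
 0 0 0 -0 0 0 0 -0; 75 0 -0 0 0 0 -0; 75 0 -0 0 0 0 -0; 75 0 -0 -0.06 0 0 -0; 75 0 -0 -0.16 0 0 -0
```

Call:
{"op": "jog_arm", "data": {"motion": "0 -0.002 -0.002 0 0 0 0; 0 -0.002 -0.002 0.048 0 0 0; 0 -0.002 -0.002 0.084 0 0 0; 0 -0.002 -0.002 0.107 0 0 0; 0 -0.002 -0.002 0.117 0 0 0"}}

```text
time: 45.68
tool_pos: [0.5634, -0.1334, 0.1328]
tool_rot: [-0.001, 0.996, 0.087, -0.001]
contact_force: [-9.5, 3.8, 13.7]
gripper_width: 0.325
grasp_force: 61.1
```

Run:
```python
from h import *
s=state();p0=np.array(s["tool_pos"]);print(p0,s["contact_force"],s["gripper_width"])
f=grab_frame("wrist");P=pts(f);lid(P,"green",(.563,-.135),.134)
```

```text
[ 0.56336835 -0.13344129  0.13275358] [-9.54989943  3.77320865 13.68286761] 0.3249249883763933
green flange [ 0.5623 -0.1342] r 0.0774 z 0.1456 60 knob [ 0.56411605 -0.13191484] 0.18364272343220805 [0.03138503 0.04626085]
  tilt 0.004
```

Call:
{"op": "jog_arm", "data": {"motion": "75 0 0 0 0 0 0; 75 0 0 0 0 0 0; 75 0 0 0 0 0 0; 75 0 0 -0.06 0 0 0; 75 0 0 -0.17 0 0 0"}}

```text
time: 46.35
tool_pos: [0.5625, -0.1332, 0.2156]
tool_rot: [-0.001, 0.996, 0.087, -0.003]
contact_force: [0.5, -0.2, 0.3]
gripper_width: 0.748
grasp_force: 0.0
```

Call:
{"op": "jog_arm", "data": {"motion": "75 -0.06 0 -0.27 0 0 0; 75 -0.12 0 -0.28 0 0 0; 75 -0.18 0 -0.28 0 0 0; 75 -0.2 0 -0.28 0 0 0; 75 -0.2 0 -0.28 0 0 0"}}

```text
time: 46.98
tool_pos: [0.4655, -0.1512, 0.3571]
tool_rot: [-0.0, 0.996, 0.087, 0.0]
contact_force: [-0.4, -0.6, -0.7]
gripper_width: 0.75
grasp_force: 0.0
```

Run:
```python
from h import *
print(state()["tool_pos"],state()["time"])
f=grab_frame("wrist");P=pts(f);save(f,"w9");lid(P,"green",(.5625,-.1345),.134);lid(P,"blue",(.5498,.042),.155)
f=grab_frame("top");save(f,"end_top")
f=grab_frame("side")
Ry=.068
for t in ("red_tip","blue_tip","green_tip","red_pan","blue_pan","green_pan","red_lid","valve_tip","mug","lantern","fuel_can","burner_left","burner_right"):
    for cam in ("top","side"):
        r=place_of(cam,t)
        if r: a=np.array(r[0]["at"]);d=a[:2]-(.55,.044);print(cam,t,round(r[0]["p"],2),a.round(3),"stove",np.round([d[0]*np.cos(Ry)+d[1]*np.sin(Ry),-d[0]*np.sin(Ry)+d[1]*np.cos(Ry)],3))
```

```text
[ 0.46549364 -0.15122047  0.35707723] 46.975
green flange [ 0.5628 -0.1349] r 0.0773 z 0.1458 72 knob [ 0.56263188 -0.13488549] 0.18385377721886564 [0.02880014 0.02910134]
  tilt 0.003
blue flange [0.5496 0.0413] r 0.0574 z 0.1667 72 knob [0.5496047  0.04047573] 0.20464840710629195 [0.02960389 0.02899707]
  tilt 0.001
top red_tip 0.59 [0.435 0.083 0.131] stove [-0.112  0.047]
side red_tip 0.97 [0.431 0.076 0.132] stove [-0.117  0.04 ]
top blue_tip 0.53 [ 0.449 -0.098  0.129] stove [-0.11  -0.135]
side blue_tip 0.75 [ 0.45  -0.1    0.126] stove [-0.11  -0.137]
top green_tip 0.74 [0.672 0.012 0.131] stove [ 0.119 -0.04 ]
side green_tip 0.57 [0.67  0.014 0.131] stove [ 0.117 -0.038]
top red_pan 0.78 [0.532 0.224 0.087] stove [-0.006  0.181]
side red_pan 0.82 [0.533 0.221 0.084] stove [-0.005  0.178]
top blue_pan 0.58 [0.544 0.043 0.087] stove [-0.006 -0.001]
side blue_pan 0.59 [0.55  0.04  0.085] stove [-0.001 -0.004]
side green_pan 0.51 [ 0.563 -0.13   0.09 ] stove [ 0.001 -0.174]
top red_lid 0.82 [ 0.47  -0.687 -0.002] stove [-0.13  -0.724]
side red_lid 0.95 [ 0.31  -0.528 -0.002] stove [-0.279 -0.554]
top valve_tip 0.4 [0.673 0.016 0.129] stove [ 0.121 -0.037]
side valve_tip 0.42 [0.546 0.447 0.116] stove [0.024 0.402]
top mug 0.78 [0.333 0.354 0.003] stove [-0.196  0.324]
side mug 0.64 [0.333 0.357 0.001] stove [-0.195  0.327]
top lantern 0.41 [ 0.566 -0.134  0.128] stove [ 0.004 -0.179]
side lantern 0.97 [ 0.357  0.523 -0.004] stove [-0.16   0.491]
top fuel_can 0.77 [ 0.509  0.576 -0.001] stove [-0.004  0.534]
side burner_left 0.91 [0.532 0.221 0.089] stove [-0.006  0.178]
top burner_right 0.56 [0.354 0.522 0.003] stove [-0.163  0.491]
side burner_right 0.84 [ 0.563 -0.138  0.088] stove [ 0.001 -0.182]
```

View pics/end_top.png

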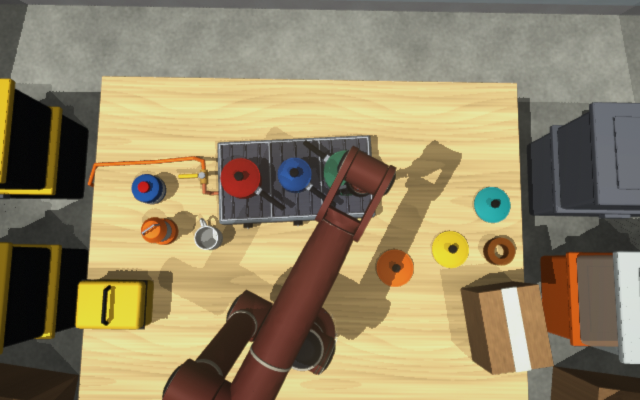

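The final top view shows red (240,178), blue (294,174) and green (340,170) lidded, with all handles over the grate. The lever at (188,175) points away from the stove, and the mug, lantern and cartridge are where they were.

```bash
python3 -c "
from plant import job_done;print(job_done())"
```

```text
the job is handed in; nothing more can be done
None
```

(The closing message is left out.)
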